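# Hang a fired glaze test tile on the free hook, glaze outward

### The arm

A 7-joint arm with a two-finger parallel gripper is mounted at the origin on a cart in front of the work surface, level with it; the furniture and walls round the work are solid. World frame = base frame: x ahead of the robot, y to its left, z up, the work surface at z = 0. Lengths are in m, angles in degrees, forces in N, time in s.
With the tool pointing down it reaches from about 0.425 to 0.875 m from the base axis. Payload 4.7 kg.
Tool frame: the origin (TCP) lies between the finger pads; the fingertips stand env.finger_overhang ahead of it and the grasp point (between the pads) lies 5 mm behind it (env.finger_overhang is the distance from the TCP to the fingertips, in m); z points along the fingers, y is the line along which they close (so a half turn about z gives the same grasp; the last joint's range is limited). The gripper opens to 87 mm and grips with 3 to 60 N. Pads are 19 mm wide; open, the fingers measure 117 mm over their backs; the gripper's body (75 mm by 190 mm) begins 51 mm behind the grasp point.
Start: joints at [74.662, 18.392, -4.016, 83.108, 1.295, 78.541, -3.26], TCP at [0.181, -0.624, 0.237] pointing down, gripper open.
Joint ranges: [-163.93, 163.93], [-17.29, 119.83], [-79.2, 71.16], [3.27, 140.29], [-89.18, 269.18], [5.43, 117.66], [-154.24, 154.24]. Speed limits (degrees/s): [147.25, 147.25, 180, 180, 180, 180, 180].

### API

Orientations are given as [roll, pitch, yaw] about the fixed x, y, z axes, in that order (R = Rz(yaw) Ry(pitch) Rx(roll)).
In Python, from cell import telemetry, eyes, env, models gives the robot as it stands. The module is installed in compiled form; this text tells all that it offers.
- The arm moves only by the tool drive_tool, never from a script. Its arguments are lists of equal length, an entry for each row: "angular": the turn, a rotation vector about the tool's x, y, z in rad, a list of three; "delta_pos": the shift along the tool's x, y, z in cm, a list of three; "gripper": the finger opening in cm, from 0 to 8.7. A call has 1 to 20 rows; each row shifts and turns the commanded pose from where the row before left it, along the tool's axes as they then stand; what a row does not reach is not made up. A row lasts 1/10 s, in which the tool goes at most 50 mm and 8.59 degrees, less where a joint would pass 70% of its speed; a pose out of reach is approached as far as the arm can. A call with a gripper value outside its range is refused whole. The fingers move at their own pace and stop on an object; "squeeze" is the grip in N (left out, the last holds). Time passes only in rows, so rows that do not move let the fingers close. It gives the time, the measured TCP pose, the force, the opening and the grip force at its end, in the units of the state.
- telemetry.get_obs(): the state, without advancing time (a new reading comes with each control period).
- eyes.read_camera(name): name is "side" or "top"; returns a dict with "pixels" (400x640x3 uint8, red, green, blue), "mtx" (3x3 intrinsics, pixels), "origin" and "orientation" of the camera in the world. Camera axes: x right, y down, z forward; pixel columns grow to the right and rows downward; lengths in m; the calibration is good to about 2 mm. A picture is of the moment at which its call begins. There is no depth.
- env.sign_off(): hands the job in; it is judged then, once.
Trained networks look in a picture, given as the dict that the camera call returned (one of the last four; its "shot" number tells which), for a name from the list of things; names that differ only in an ending like _2 or _b are one class to them, and where a whole thing is asked for, a point or a joint stands for the part that bears it (a point fixed in the world has none). Each returns a list of dicts, best first, with "p" (0 to 1); they miss things now and then, are a little off and sometimes report something else, mostly with a low value. They report only what shows in the picture. A call takes as long as a camera call.
- models.search_frame(picture, target): "centre" ([column, row] in pixels, amid what is visible of it).
- models.cut_out(picture, target): "pixels" (400x640 bool, what is visible of it) and "centre" ([column, row] in pixels, amid what is visible of it).
The state is a dict: "time_s": time; "qpos": joint angles; "joint_velocities": joint speeds; "effort": joint torques, N m; "tool_pos": TCP position; "tool_rot": TCP orientation; "force": force on the tool from outside, world axes, zero at the start; "wrist_torque": the same for the moment, N m; "grip_width": finger opening in m; "grasp_force": force on a finger pad.
Only numpy, scipy, OpenCV 4.12 (cv2) and the standard library are available. Lean on these libraries where they do the work, as an engineer would, in place of code of your own. Each camera call takes 0.05 s, during which the arm holds its last target. There are 200 camera calls.

### The job

The new test tile came out of the kiln and lies on the table with its blue glaze underneath. Hang it by its hole on the free hook of the sample board, blue glaze facing out, well behind the hook's upturned tip so that it leans back against the board, and let go. The slotted wooden stand has an empty slot if you need to stand the tile somewhere to change your grip; leave the other tiles and the things on the table where they are.

Things in the scene. Friction and masses are not known exactly. Their poses are not given: they have to be found in the camera images.
- new_tile_mid (a point): centre of the loose test tile to be hung: a plate 78 mm long (x), 42 mm wide (y), 8 mm thick (z), 0.04 to 0.08 kg, with a 17 mm round through hole whose centre is 24 mm from here along +x (so +x points to the hole end). +z points out of the blue glazed face; the back is bare buff clay with three short dark strokes. It starts glaze down (z down), hole end toward the robot within 60 degrees
- new_tile_hole (a point): centre of that hole, half-way through the thickness; same axes as new_tile_mid
- free_hook (a point): root of the brass hook without a tile (any of three places 80 mm apart): where its stem's axis meets the board's front. Frame: z up, -x level out of the board, y along it. The board leans back 15 degrees and the stem stands square on it: direction (-0.966, 0, 0.259). A tile pushed home on it has its hole's centre 6.5 mm out along the stem and 6.5 mm below the stem's axis, square to it
- free_hook_tip (a point): centre of the round tip of that hook (ball 5 mm across). The stem is 4 mm thick, on a flange 13 mm across and 2.2 mm thick; it runs straight for 22 mm and bends up; the tip's centre is 30 mm from the board and 6.5 mm above the stem's axis, square to it
- tile_rack: the sample board, fixed: a plywood panel 240 mm wide and 152 mm high leaning back 15 degrees on two wooden feet; origin on the table under its middle, front toward -x, y along it. Top edge 0.167 m above the table; hook roots at x 0.003, z 0.142 and y 0, 0.08 or -0.08 m of this frame
- stand_slot (a point): middle of the floor of the one empty slot of the slotted wooden stand (fixed), 10 mm above the table; its frame's x runs along the slot, y across it, z up. The slot is 13 mm wide, with rounded lips, and 20 mm deep; the stand is 38 mm long in x, its top 30 mm above the table. Two more slots with tiles lie 30 and 60 mm away toward +y; nothing stands on the -y side
- tile_a_hole (a point): centre of the hole of the white glazed tile (same size as the new one) that hangs on hook a; leave it hanging
- hook_a_root (a point): root of hook a, the same as free_hook
- tile_b_hole (a point): centre of the hole of the brown glazed tile (same size) that hangs on hook b; leave it hanging
- hook_b_root (a point): root of hook b, the same as free_hook
- orange_mid (a point): centre of the orange tile (34 mm wide, 58 mm high, 8 mm thick) standing in the middle slot of the stand
- green_mid (a point): centre of the green tile (34 x 58 x 8 mm) standing in the far slot of the stand
- teal_jar: teal glaze jar with white lid, 57 mm across, 77 mm high, origin under its middle; a bystander
- grey_jar: grey glaze jar, 57 mm across, 77 mm high, origin under its middle; a bystander
- tea_cup: dark green cup, 60 mm across, 71 mm high, on the banding wheel; a bystander
- banding_wheel: grey turntable, 210 mm across and 61 mm high, its axis at this origin on the table; furniture, stays where it is
- covered_bowl: wide grey bowl with a clay ball in it, within 100 mm of this origin (on the table), 147 mm high; furniture, stays where it is
- wood_rib: flat wooden throwing rib, 50 x 95 x 6 mm, lying on the table; a bystander
- stamp: wooden stamp, 18 x 18 x 46 mm, standing; a bystander

How it is judged:
By the outcome, as a careful person would: the job done as asked, in the order asked, and still so for the second after the job is handed in, with the robot touching nothing.
It also fails if it takes over 70 s, if anything falls off the work surface, if the arm or the gripper's body presses on something with over 40 N, if the wrist force passes 120 N, or if a joint passes its speed limit or range.

## Working session

There is one attempt and no reset: what is moved stays moved. The work goes in short steps, Python scripts to look and compute and a tool call to move; the robot and the scene stay as the last step left them, time stands still between calls to the robot, and variables do not carry over. Pictures are saved under pics/ and viewed, at most 10 in all, crops included, and the job is handed in when it is done.

Besides the shell and the picture viewer there is one more tool, called by a JSON object that holds its "api" and its "payload", one argument or row to a line. drive_tool: Moves the arm, as the interface text tells. Its arguments: {"type":"object","properties":{"angular":{"type":"array","items":{"type":"array","items":{"type":"number"}}},"delta_pos":{"type":"array","items":{"type":"array","items":{"type":"number"}}},"gripper":{"type":"array","items":{"type":"number"}},"squeeze":{"type":"number"}},"required":["angular","delta_pos","gripper"]}

```bash
mkdir -p pics; cat > h.py <<'E'
import numpy as np, cv2
from scipy.spatial.transform import Rotation as R
from cell import telemetry, eyes, env, models
def rot(o):
    o=np.array(o)
    if o.shape==(3,3): return o
    return R.from_euler('xyz',o,degrees=True).as_matrix() if o.size==3 else R.from_quat(o).as_matrix()
def ray(p,uv):
    d=np.linalg.inv(p['mtx'])@[uv[0],uv[1],1]; d=rot(p['orientation'])@d
    return np.array(p['origin']),d/np.linalg.norm(d)
def atz(p,uv,z):
    o,d=ray(p,uv); return o+d*(z-o[2])/d[2]
def tri(p,a,q,b):
    o1,d1=ray(p,a);o2,d2=ray(q,b)
    s=np.linalg.lstsq(np.c_[d1,-d2],o2-o1,rcond=None)[0]
    x=o1+s[0]*d1;y=o2+s[1]*d2
    return (x+y)/2,np.linalg.norm(x-y)
def proj(p,X):
    c=rot(p['orientation']).T@(np.array(X)-p['origin']); c=p['mtx']@c; return c[:2]/c[2]
def save(p,n,box=None,k=1):
    im=p['pixels'][:,:,::-1]
    if box: im=im[box[1]:box[3],box[0]:box[2]]
    cv2.imwrite('pics/'+n,cv2.resize(im,None,fx=k,fy=k,interpolation=cv2.INTER_CUBIC))
E
python3 - <<'E'
from h import *
np.set_printoptions(precision=4,suppress=True)
print(env.finger_overhang, telemetry.get_obs())
P={n:eyes.read_camera(n) for n in('top','side')}
for n,p in P.items():
    save(p,n+'0.png'); print(n,p['origin'],p['orientation'],p['mtx'])
for t in 'new_tile_mid new_tile_hole free_hook free_hook_tip tile_rack stand_slot tile_a_hole hook_a_root tile_b_hole hook_b_root orange_mid green_mid teal_jar grey_jar tea_cup banding_wheel covered_bowl wood_rib stamp'.split():
    r={n:models.search_frame(p,t)[:2] for n,p in P.items()}
    print(t,[(n,[(np.round(a['centre'],1),round(a['p'],2)) for a in v]) for n,v in r.items()], end=' ')
    if r['top'] and r['side']: print(*tri(P['top'],r['top'][0]['centre'],P['side'],r['side'][0]['centre']))
    else: print()
E
```

```text
0.014 {'time_s': 0.0, 'qpos': array([74.6616, 18.4402, -4.0168, 83.1747,  1.2961, 78.5413, -3.2606]), 'joint_velocities': array([ 0.0361,  0.0509, -0.0872, -0.0396,  0.0618,  0.0235, -0.0044]), 'effort': array([ -0.0001, -49.1301,  -0.4043, -31.253 ,  -0.064 ,   0.0437,
         0.0002]), 'tool_pos': array([ 0.1806, -0.6239,  0.2355]), 'tool_rot': array([-179.8891,    0.0064,   16.149 ]), 'force': array([ 0.0163, -0.4143,  0.4425]), 'wrist_torque': array([-0.0353, -0.0105, -0.0489]), 'grasp_force': 0.0, 'grip_width': 0.08686694316260794}
top [ 0.3335 -0.1307  1.1537] [-169.5616   -0.7632  -90.9257] [[382.6656   0.     322.635 ]
 [  0.     382.6656 197.5188]
 [  0.       0.       1.    ]]
side [0.2    1.03   0.8524] [-121.7156   -1.0328 -163.1831] [[455.2521   0.     315.538 ]
 [  0.     455.2521 197.164 ]
 [  0.       0.       1.    ]]
new_tile_mid [('top', [(array([396.1, 228.4]), 0.85), (array([276.9, 182.1]), 0.34)]), ('side', [(array([361.9, 189.4]), 0.43)])] [ 0.4392 -0.3669  0.0204] 0.012909352317066957
new_tile_hole [('top', [(array([394.8, 229.6]), 0.64)]), ('side', [(array([
[... 1424 characters left out ...]
7115
grey_jar [('top', [(array([401.8, 159.7]), 0.71), (array([324.9, 174.9]), 0.18)]), ('side', [(array([303.2, 172.1]), 0.84)])] [ 0.6568 -0.3898  0.0385] 0.009838979654910984
tea_cup [('top', [(array([322.4, 176.4]), 0.89)]), ('side', [(array([303. , 194.3]), 0.87)])] [ 0.5863 -0.1487  0.097 ] 0.005034347398058499
banding_wheel [('top', [(array([394.7, 230.4]), 0.49)]), ('side', [])] 
covered_bowl [('top', []), ('side', [])] 
wood_rib [('top', [(array([329. , 247.3]), 0.74), (array([402.1, 157.7]), 0.37)]), ('side', [(array([358.7, 223.5]), 0.52)])] [ 0.3967 -0.1653  0.0127] 0.0069490657375718525
stamp [('top', [(array([276.9, 182. ]), 0.56), (array([292. , 230.1]), 0.35)]), ('side', [])]
```

```bash
python3 - <<'E'
import cv2
a=cv2.imread('pics/top0.png')[120:300,130:450]; b=cv2.imread('pics/side0.png')[140:330,220:420]
cv2.imwrite('pics/topc.png',cv2.resize(a,None,fx=2.5,fy=2.5,interpolation=2)); cv2.imwrite('pics/sidec.png',cv2.resize(b,None,fx=3.15,fy=3.15,interpolation=2))
E
```

```text
(no output)
```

View pics/topc.png

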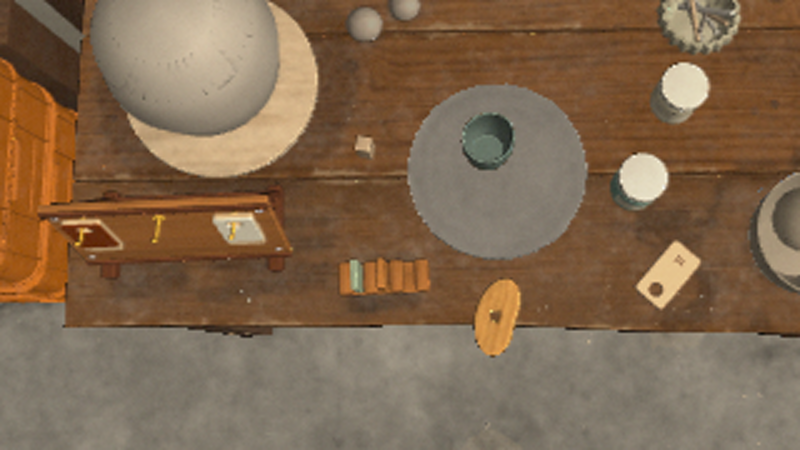

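View pics/sidec.png

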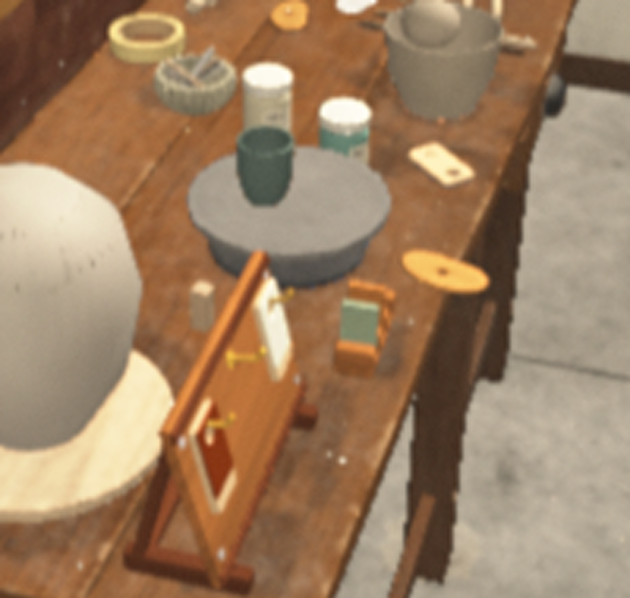

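The top view shows the new tile at about (397,230) with its hole at (392,236). The middle hook, near (193,211), is free, and the empty slot is the right-most one, near (292,230). Next I'll refine the tile, stand and rack.

```bash
python3 - <<'E'
from h import *
np.set_printoptions(precision=4,suppress=True)
P={n:eyes.read_camera(n) for n in('top','side')}
for n,p in P.items():
    for t in ['new_tile_mid','orange_mid','green_mid']:
        for c in models.cut_out(p,t)[:1]:
            m=c['pixels'].astype(np.uint8); pts=np.argwhere(m)[:,::-1].astype(float)
            if t=='new_tile_mid':
                w=np.array([atz(p,u,0.008)[:2] for u in pts])
                full=cv2.minAreaRect((w*1000).astype(np.float32))
                hull=cv2.convexHull((w*1000).astype(np.float32)); M=cv2.moments(hull)
                print(n,t,c['p'],len(pts),full,w.mean(0),M['m10']/M['m00'],M['m01']/M['m00'])
            else: print(n,t,c['p'],c['centre'],pts.min(0),pts.max(0),len(pts))
a=P['top']['pixels'][185:250,145:305,::-1]; b=P['side']['pixels'][215:335,260:360,::-1]
cv2.imwrite('pics/t2.png',cv2.resize(a,None,fx=5,fy=5,interpolation=2)); cv2.imwrite('pics/s2.png',cv2.resize(b,None,fx=5,fy=5,interpolation=2))
E
```

```text
top new_tile_mid 0.64 359 ((444.4156188964844, -369.3629150390625), (44.70039749145508, 77.82789611816406), 47.946922302246094) [ 0.4447 -0.3697] 443.86504228098465 -369.3802005084678
top orange_mid 0.46 [284.9, 228.5] [281. 225.] [284. 235.] 39
top green_mid 0.45 [270.0, 229.9] [270. 225.] [274. 234.] 41
side new_tile_mid 0.71 124 ((443.9259338378906, -364.9665222167969), (43.100669860839844, 79.34172821044922), 45.07231140136719) [ 0.4433 -0.3648] 442.94365493409396 -364.97257038531615
side orange_mid 0.57 [336.3, 235.9] [331. 230.] [341. 242.] 77
side green_mid 0.6 [334.3, 243.4] [328. 236.] [340. 250.] 157
```

View pics/t2.png

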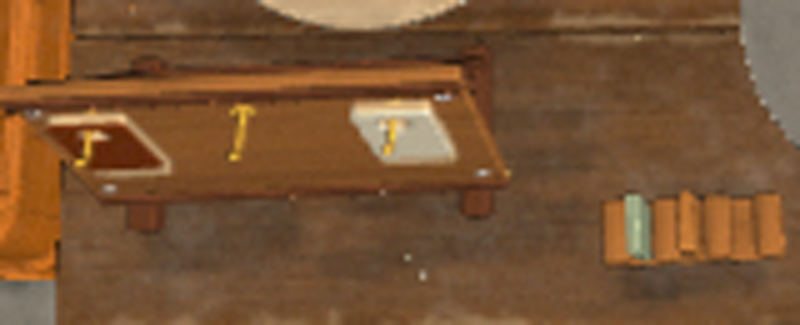

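View pics/s2.png

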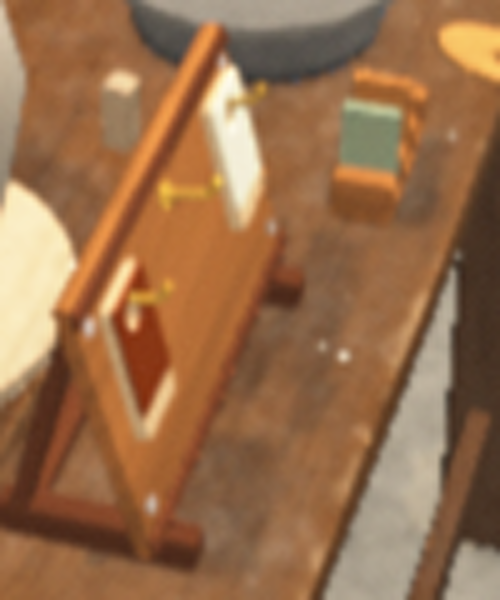

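Top crop: the middle hook's flange is at (243,107) and its tip at (236,157). The empty slot is at (742,229). Side crop: the flange is at (165,193) and the tip at (217,183). I'll fit the rack and stand poses from these.

```bash
python3 - <<'E'
from h import *
from scipy.optimize import least_squares
np.set_printoptions(precision=4,suppress=True)
P={n:eyes.read_camera(n) for n in('top','side')}
off={'top':(145,185),'side':(260,215)}
full=lambda n,c:(np.array(c)+.5)/5-.5+off[n]
u=np.array([.2588,0,.9659]); o=np.array([-.9659,0,.2588])
def pt(y,out,up): return np.array([.003,y,.142])+o*out+u*up
F=pt; tip=lambda y:pt(y,.030,.0065); rt=lambda y:pt(y,.002,0)
obs=[('top',(236,157),tip(0)),('top',(243,107),rt(0)),('top',(83,160),tip(.08)),('top',(388,150),tip(-.08)),
('side',(217,183),tip(0)),('side',(165,193),rt(0)),('side',(263,88),tip(-.08)),('side',(168,287),tip(.08))]
def W(v,X): return R.from_euler('z',v[2]).apply(X)+[v[0],v[1],0]
def res(v,pr=False):
    r=np.array([proj(P[n],W(v,X)+[0,0,v[3] if len(v)>3 else 0])-full(n,c) for n,c,X in obs]); 
    if pr: print(r)
    return r.ravel()
for v0 in ([.5,.2,0],[.5,.2,0,0]):
    s=least_squares(res,v0,loss='soft_l1'); v=s.x; print('rack',v[:2],np.degrees(v[2]),v[3:]); res(v,True)
v=least_squares(res,[.5,.2,0]).x
print('root',W(v,pt(0,0,0)),'tip',W(v,tip(0)))
for n,c,z in [('top',(742,195),.03),('top',(742,263),.03),('top',(604,200),.03),('top',(604,265),.03),('top',(785,193),.03),('top',(785,258),.03),('top',(690,229),.068),('top',(639,229),.068)]: print(c,atz(P[n],full(n,c),z))
print('side slot',atz(P['side'],full('side',(425,90)),.03),atz(P['side'],full('side',(357,70)),.03),atz(P['side'],full('side',(402,180)),.03),atz(P['side'],full('side',(335,168)),.03))
E
```

```text
rack [0.4965 0.1968] 1.3951481404337132 []
[[-0.0653  0.1454]
 [ 0.3784  1.3766]
 [-0.2874  0.7221]
 [ 0.2564  0.3726]
 [-0.535  -0.3848]
 [ 0.0153  0.0834]
 [-0.7814  0.0698]
 [-0.8151 -0.306 ]]
rack [0.4965 0.1968] 1.3936615689004717 [-0.0001]
[[-0.0433  0.1432]
 [ 0.4     1.3754]
 [-0.2617  0.7189]
 [ 0.2746  0.3713]
 [-0.541  -0.3532]
 [ 0.0101  0.1143]
 [-0.787   0.1011]
 [-0.8216 -0.2742]]
root [0.4996 0.1968 0.142 ] tip [0.4723 0.1962 0.156 ]
(742, 195) [ 0.4633 -0.0605  0.03  ]
(742, 263) [ 0.4233 -0.0604  0.03  ]
(604, 200) [0.4615 0.0207 0.03  ]
(604, 265) [0.4234 0.0202 0.03  ]
(785, 193) [ 0.4641 -0.0858  0.03  ]
(785, 258) [ 0.4259 -0.0856  0.03  ]
(690, 229) [ 0.44   -0.0333  0.068 ]
(639, 229) [ 0.4404 -0.0045  0.068 ]
side slot [ 0.4269 -0.0793  0.03  ] [ 0.4719 -0.0865  0.03  ] [0.4186 0.0106 0.03  ] [0.4585 0.0119 0.03  ]
```

```bash
cat >> h.py <<'E'
def go(pos,rpy,o=None):
    """rotation (tool rotvec, rad) then shift (cm, in turned tool axes)"""
    o=o or telemetry.get_obs()
    A=R.from_euler('xyz',o['tool_rot'],degrees=True); B=R.from_euler('xyz',rpy,degrees=True)
    r=(A.inv()*B).as_rotvec(); d=B.inv().apply(np.array(pos)-o['tool_pos'])*100
    print('rot',np.round(r,4),'norm %.3f'%np.linalg.norm(r),'shift cm',np.round(d,3),'norm %.1f'%np.linalg.norm(d))
E
python3 - <<'E'
from h import *
B=R.from_euler('xyz',[180,-45,-43],degrees=True)
T=np.array([.4387,-.3626,.0176]); up=T-B.apply([0,0,.1])
print(up); go(up,[180,-45,-43])
E
```

```text
[ 0.38698548 -0.31437543  0.08831068]
rot [-0.4045  0.713   0.9768] norm 1.275 shift cm [-14.769 -36.739   6.2  ] norm 40.1
```

{"api": "drive_tool", "payload": {
  "angular": [
    [-0.0405,0.0713,0.0977],
    [-0.0405,0.0713,0.0977],
    [-0.0405,0.0713,0.0977],
    [-0.0405,0.0713,0.0977],
    [-0.0405,0.0713,0.0977],
    [-0.0405,0.0713,0.0977],
    [-0.0405,0.0713,0.0977],
    [-0.0405,0.0713,0.0977],
    [-0.0405,0.0713,0.0977],
    [-0.0405,0.0713,0.0977],
    [0,0,0],
    [0,0,0],
    [0,0,0],
    [0,0,0],
    [0,0,0],
    [0,0,0],
    [0,0,0],
    [0,0,0],
    [0,0,0],
    [0,0,0]
  ],
  "delta_pos": [
    [0,0,0],
    [0,0,0],
    [0,0,0],
    [0,0,0],
    [0,0,0],
    [0,0,0],
    [0,0,0],
    [0,0,0],
    [0,0,0],
    [0,0,0],
    [-1.48,-3.67,0.62],
    [-1.48,-3.67,0.62],
    [-1.48,-3.67,0.62],
    [-1.48,-3.67,0.62],
    [-1.48,-3.67,0.62],
    [-1.48,-3.67,0.62],
    [-1.48,-3.67,0.62],
    [-1.48,-3.67,0.62],
    [-1.48,-3.67,0.62],
    [-1.48,-3.67,0.62]
  ],
  "gripper": [6.5,6.5,6.5,6.5,6.5,6.5,6.5,6.5,6.5,6.5,6.5,6.5,6.5,6.5,6.5,6.5,6.5,6.5,6.5,6.5]
}}

```text
time_s: 4.5
tool_pos: [0.4043, -0.3623, 0.1117]
tool_rot: [-179.7, -43.2, -43.0]
force: [0.6, -1.6, 0.2]
grip_width: 0.0648
grasp_force: 0.0
```

```bash
python3 - <<'E'
from h import *
np.set_printoptions(precision=4,suppress=True)
o=telemetry.get_obs(); print(o['qpos'],o['tool_pos'],o['tool_rot'],o['force'])
go([.4387,-.3626,.0176],[180,-45,-43],o)
E
```

```text
[103.2136 -17.2704 -60.504  140.1855 -70.6245  12.4696 -29.5708] [ 0.4043 -0.3623  0.1117] [-179.6955  -43.1733  -42.979 ] [ 0.6067 -1.6129  0.218 ]
rot [-0.0056  0.0319  0.0002] norm 0.032 shift cm [-4.864 -2.322  8.449] norm 10.0
```

The 45° lean runs into joint limits this near the base, so I'll use 30° and descend vertically.

```bash
python3 - <<'E'
from h import *
go([.4398,-.3635,.08],[180,-30,-43])
E
```

```text
rot [-0.0055 -0.2299  0.0009] norm 0.230 shift cm [ 0.731 -2.331  4.087] norm 4.8
```

{"api": "drive_tool", "payload": {
  "angular": [
    [0,-0.077,0],
    [0,-0.077,0],
    [0,-0.077,0],
    [0,0,0],
    [0,0,0],
    [0,0,0],
    [0,0,0]
  ],
  "delta_pos": [
    [0,0,0],
    [0,0,0],
    [0,0,0],
    [0.24,-0.78,1.36],
    [0.24,-0.78,1.36],
    [0.24,-0.78,1.36],
    [0,0,0]
  ],
  "gripper": [6.5,6.5,6.5,6.5,6.5,6.5,6.5]
}}

```text
time_s: 5.2
tool_pos: [0.4249, -0.3594, 0.0874]
tool_rot: [-179.6, -31.7, -42.7]
force: [-0.2, 0.6, 0.4]
grip_width: 0.0649
grasp_force: 0.0
```

```bash
python3 - <<'E'
from h import *
np.set_printoptions(precision=4,suppress=True)
o=telemetry.get_obs(); print(o['qpos'],o['tool_pos'],o['tool_rot'],o['force'])
go([.4398,-.3635,.0179],[180,-30,-43],o)
P=eyes.read_camera('side'); save(P,'s3.png',(310,150,410,240),6)
E
```

```text
[116.9627  -5.0557 -77.9329 130.8625  -8.6175  18.6982 -87.4941] [ 0.4249 -0.3594  0.0874] [-179.5613  -31.6933  -42.6797] [-0.1592  0.5697  0.4182]
rot [-0.0105 -0.0295  0.0049] norm 0.032 shift cm [-2.284 -0.718  6.701] norm 7.1
```

View pics/s3.png

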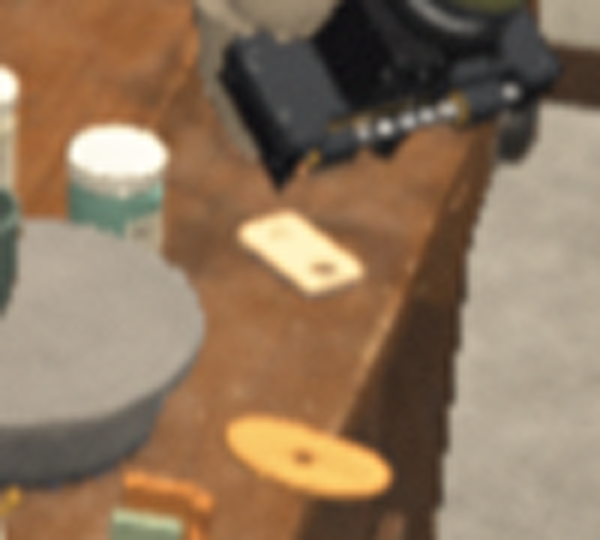

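```bash
cat > kin.py <<'E'
from h import *
from scipy.optimize import least_squares
import itertools
D=[([74.6616,18.4402,-4.0168,83.1747,1.2961,78.5413,-3.2606],[.1806,-.6239,.2355],[-179.8891,.0064,16.149]),
([103.2136,-17.2704,-60.504,140.1855,-70.6245,12.4696,-29.5708],[.4043,-.3623,.1117],[-179.6955,-43.1733,-42.979]),
([116.9627,-5.0557,-77.9329,130.8625,-8.6175,18.6982,-87.4941],[.4249,-.3594,.0874],[-179.5613,-31.6933,-42.6797])]
e=lambda ax,a:R.from_euler(ax,a,degrees=True)
def fk(q,s,v):
    d1,L1,a1,L2,a2,Lt,a3,a0=v[:8]
    r=e('z',s[0]*q[0]+v[8]); p=np.array([0,0,d1])+r.apply([a0,0,0])
    r=r*e('y',s[1]*q[1]); p=p+r.apply([0,0,L1])
    r=r*e('z',s[2]*q[2]); p=p+r.apply([a1,0,0])
    r=r*e('y',s[3]*q[3]); p=p+r.apply([a2,0,L2])
    r=r*e('z',s[4]*q[4]); r=r*e('y',s[5]*q[5]); p=p+r.apply([a3,0,Lt])
    r=r*e('z',s[6]*q[6]+v[9])
    return p,r
if __name__=='__main__':
    out=[]
    for s in itertools.product([-1,1],[1],[-1,1],[1],[-1,1],[1],[-1,1]):
        def f(v):
            x=[]
            for q,p,t in D:
                P,Q=fk(q,s,v); x+=list(P-p)+list((e('xyz',t).inv()*Q).as_rotvec()*.3)
            return x+list(1e-4*np.array(v[:8]))
        for o7 in(0,90,180,-90):
            g=least_squares(f,[.35,.4,0,.4,0,.2,0,0,0,o7]); out.append((g.cost,s,np.round(g.x,4)))
    for c in sorted(out,key=lambda c:c[0])[:4]: print(c)
E
python3 kin.py
```

```text
(np.float64(3.227712735983981e-05), (-1, 1, -1, 1, -1, 1, -1), array([ 7.52400e-01,  1.39660e+00, -6.79000e-01,  8.30900e-01,
        4.04400e-01,  1.49250e+00, -1.19800e-01,  2.10000e-03,
       -8.75300e-01,  8.92472e+01]))
(np.float64(3.2277127359904554e-05), (-1, 1, -1, 1, -1, 1, -1), array([ 7.52400e-01,  1.39660e+00, -6.79000e-01,  8.30900e-01,
        4.04400e-01,  1.49250e+00, -1.19800e-01,  2.10000e-03,
       -8.75300e-01,  8.92472e+01]))
(np.float64(3.227712736151238e-05), (-1, 1, -1, 1, -1, 1, -1), array([ 7.52400e-01,  1.39660e+00, -6.79000e-01,  8.30900e-01,
        4.04400e-01,  1.49250e+00, -1.19800e-01,  2.10000e-03,
       -8.75300e-01,  8.92472e+01]))
(np.float64(3.2277127361852153e-05), (-1, 1, -1, 1, -1, 1, -1), array([ 7.52400e-01,  1.39660e+00, -6.79000e-01,  8.30900e-01,
        4.04400e-01,  1.49250e+00, -1.19800e-01,  2.10000e-03,
       -8.75300e-01,  8.92472e+01]))
```

```bash
cat > fit.py <<'E'
from kin import *
s=(-1,1,-1,1,-1,1,-1)
o=telemetry.get_obs(); D.append((o['qpos'],o['tool_pos'],o['tool_rot']))
m=np.array([.35,.35,0,.35,0,.25,0,0])
for mask in ([1,1,0,1,0,1,0,0],[1,1,0,1,0,1,1,0],[1,1,1,1,1,1,0,0],[1,1,1,1,1,1,1,0]):
    mk=np.array(mask)
    def f(v):
        v=np.r_[v[:8]*mk,v[8:]]; x=[]
        for q,p,t in D:
            P,Q=fk(q,s,v); x+=list(P-p)+list((e('xyz',t).inv()*Q).as_rotvec()*.3)
        return np.r_[np.array(x)*1000, (v[:8]-m*mk)*3]
    g=least_squares(f,np.r_[m,0,90]); r=f(g.x)[:-8].reshape(-1,6); print(mask,np.round(g.x,4)); print(np.round(r,1))
E
python3 fit.py
```

```text
[1, 1, 0, 1, 0, 1, 0, 0] [ 2.2600000e-01  4.7450000e-01  1.1696936e+03  5.0850000e-01
  2.0057400e+01  3.3650000e-01 -0.0000000e+00  0.0000000e+00
 -1.8245000e+00  8.8435000e+01]
[[ 4.8  3.7  2.1  0.   0.   1.4]
 [ 0.8  4.  -3.4 -6.5 -0.1 -1.2]
 [ 0.1 -3.   0.6 -5.  -0.  -0.1]
 [ 0.1 -3.   0.6 -5.   0.  -0.1]]
[1, 1, 0, 1, 0, 1, 1, 0] [ 2.242000e-01  4.743000e-01  8.099106e+02  5.068000e-01  3.413810e+01
  3.361000e-01 -2.200000e-03 -0.000000e+00 -1.783600e+00  8.847020e+01]
[[ 5.4  3.4  0.9  0.   0.   1.3]
 [-0.7  3.6 -3.3 -6.4 -0.  -1.2]
 [ 0.5 -3.   1.2 -4.9 -0.  -0.1]
 [ 0.5 -3.   1.2 -4.9  0.  -0.1]]
[1, 1, 1, 1, 1, 1, 0, 0] [ 2.6820000e-01  4.9570000e-01 -1.4200000e-02  5.2310000e-01
  2.8200000e-02  3.7480000e-01 -3.2924110e+02 -1.2854569e+03
 -1.6921000e+00  8.8548600e+01]
[[ 6.9  2.4  0.1  0.   0.   1.3]
 [ 0.7  2.3 -0.7 -6.1 -0.  -1.1]
 [-1.3 -2.6  0.3 -4.7 -0.  -0.1]
 [-1.3 -2.6  0.3 -4.7  0.  -0.1]]
[1, 1, 1, 1, 1, 1, 1, 0] [ 5.92400e-01  1.08630e+00 -4.50100e-01  7.27000e-01  2.79300e-01
  1.10940e+00 -7.87000e-02  9.00343e+01 -1.16700e+00  8.89990e+01]
[[ 4.1  2.   0.5  0.   0.   0.9]
 [-1.6  3.   2.2 -4.2 -0.  -0.8]
 [ 0.3 -2.5 -1.3 -3.2  0.  -0. ]
 [ 0.6 -2.  -1.4 -3.2  0.  -0. ]]
```

```bash
cat > sim.py <<'E'
from kin import *
S=(-1,1,-1,1,-1,1,-1); V=[.226,.4745,0,.5085,0,.3365,0,0,-1.8,88.4]
lo=np.array([-163.93,-17.29,-79.2,3.27,-89.18,5.43,-154.24]);hi=np.array([163.93,119.83,71.16,140.29,269.18,117.66,154.24])
F=lambda q:fk(q,S,V)
def err(q,p,r):
    P,Q=F(q); return np.r_[p-P,(r*Q.inv()).as_rotvec()*.3]
def jac(q):
    P,Q=F(q); J=[]
    for i in range(7):
        d=q.copy(); d[i]+=.01; A,B=F(d); J.append(np.r_[(A-P),(B*Q.inv()).as_rotvec()*.3]/.01)
    return np.array(J).T
def step(q,p,r,n=6,lam=0.00002,mid=0):
    q=q.copy()
    for _ in range(n):
        J=jac(q); G=J.T@np.linalg.inv(J@J.T+lam**2*np.eye(6))
        dq=G@err(q,p,r)
        if mid: dq+= (np.eye(7)-G@J)@((np.array([q[0],q[1],0,q[3],q[4],q[5],q[6]])-q)*mid)
        q=np.clip(q+np.clip(dq,-12,12),lo,hi)
    return q
def run(q,ang,dp,**k):
    p,r=F(q); qs=[q]
    for a,d in zip(ang,dp):
        p=p+r.apply(np.array(d)/100); r=r*R.from_rotvec(a); q=step(q,p,r,**k); qs.append(q)
    return np.array(qs)
E
python3 - <<'E'
from sim import *
np.set_printoptions(precision=1,suppress=True)
q=np.array(D[0][0])
for k in (dict(),dict(mid=.05),dict(n=1)):
    qs=run(q,[[-.0405,.0713,.0977]]*10+[[0]*3]*10,[[0]*3]*10+[[-1.48,-3.67,.62]]*10,**k); print(k,qs[5],qs[10],qs[15],qs[20],sep='\n')
E
```

```text
{}
[ 82.6   9.2  -1.5  97.6 -21.4  61.2 -12.7]
[ 86.6   0.2   0.  116.  -50.3  40.7 -13.6]
[ 77.9 -11.6  -9.7 136.1 -57.9  23.9 -17.7]
[ 69.4 -15.  -34.7 140.3 -67.5   5.4 -34.1]
{'mid': 0.05}
[ 81.3   9.2  -0.1  97.6 -21.6  61.3 -12.5]
[ 85.8   0.2   0.8 116.  -50.3  40.7 -13.6]
[ 74.6 -11.5  -6.8 136.1 -56.9  23.4 -18.5]
[ 66.6 -14.4 -32.2 140.3 -56.4   5.4 -44.8]
{'n': 1}
[ 82.6   9.2  -1.5  97.5 -21.3  61.3 -12.9]
[ 86.7   0.1   0.1 116.  -49.9  40.7 -14.1]
[ 78.  -11.8  -9.6 136.3 -57.8  24.1 -17.5]
[ 68.  -15.4 -32.2 140.3 -66.4   5.4 -33.9]
```

```bash
cat >> sim.py <<'E'
def rows(q,way,v=.04,w=.12,**k):
    """interleave rot+translate jointly along straight lines"""
    p,r=F(q); qs=[q]
    for P,t in way:
        B=e('xyz',t); rv=(r.inv()*B).as_rotvec(); n=int(max(np.ceil(np.linalg.norm(P-p)/v),np.ceil(np.linalg.norm(rv)/w),1))
        for i in range(n):
            q=step(q,p+(P-p)*(i+1)/n,r*R.from_rotvec(rv*(i+1)/n),n=2,**k); qs.append(q)
        p,r=np.array(P),B
        print(np.round(P,3),t,'->',np.round(q,1),'err',np.round(np.abs(err(q,p,r)).max(),4))
    return q
E
python3 - <<'E'
from sim import *
o=telemetry.get_obs(); q=np.array(o['qpos']); print(F(q)[0],o['tool_pos'])
A=np.array
for up in (.2,.3):
  for rad in (.57,.7):
    print('--'); c=A([.77,-.64])*rad
    q1=rows(q,[(A([*c,up]),[180,0,-43]),(A([.44,-.364,.1]),[180,-20,-43]),(A([.44,-.364,.018]),[180,-20,-43])])
E
```

```text
[ 0.4251408  -0.36205408  0.08815727] [ 0.4249022  -0.35922556  0.08749717]
--
[ 0.439 -0.365  0.2  ] [180, 0, -43] -> [  94.2   22.9  -70.2   97.3   22.2   75.6 -113. ] err 0.0
[ 0.44  -0.364  0.1  ] [180, -20, -43] -> [ 105.6   12.8  -74.3  119.7   24.1   38.8 -115.4] err 0.0001
[ 0.44  -0.364  0.018] [180, -20, -43] -> [  90.1   20.3  -59.   123.2   39.3   31.2 -128.5] err 0.0
--
[ 0.539 -0.448  0.2  ] [180, 0, -43] -> [  76.1   38.   -60.8   77.6   32.8   82.9 -115.9] err 0.0
[ 0.44  -0.364  0.1  ] [180, -20, -43] -> [ 107.    14.   -76.2  119.7   26.1   39.3 -117. ] err 0.0
[ 0.44  -0.364  0.018] [180, -20, -43] -> [  91.1   20.9  -60.3  123.2   40.5   31.6 -129.4] err 0.0
--
[ 0.439 -0.365  0.3  ] [180, 0, -43] -> [  96.4   19.2  -73.2   88.8   18.4   85.7 -110. ] err 0.0
[ 0.44  -0.364  0.1  ] [180, -20, -43] -> [ 104.8   12.2  -73.1  119.7   23.    38.6 -114.5] err 0.0
[ 0.44  -0.364  0.018] [180, -20, -43] -> [  89.5   20.   -58.3  123.2   38.6   31.  -127.9] err 0.0
--
[ 0.539 -0.448  0.3  ] [180, 0, -43] -> [  74.9   35.6  -62.8   68.6   31.3   92.8 -114. ] err 0.0
[ 0.44  -0.364  0.1  ] [180, -20, -43] -> [ 106.7   13.7  -75.8  119.7   25.6   39.2 -116.7] err 0.0
[ 0.44  -0.364  0.018] [180, -20, -43] -> [  90.8   20.8  -60.   123.2   40.2   31.5 -129.2] err 0.0
```

```bash
cat > plan.py <<'E'
from sim import *
import sys, io, contextlib
A=np.array
def path(q,way,v=.05,w=.2):
    p,r=F(q); qs=[q]
    for P,t in way:
        P=A(P,float);B=e('xyz',t); rv=(r.inv()*B).as_rotvec(); n=int(max(np.ceil(np.linalg.norm(P-p)/v),np.ceil(np.linalg.norm(rv)/w),1))
        for i in range(n):
            q=step(q,p+(P-p)*(i+1)/n,r*R.from_rotvec(rv*(i+1)/n),n=2); qs.append(q)
        p,r=P,B
        if np.abs(err(q,p,r)).max()>.003: return None
        if np.minimum(q-lo,hi-q).min()<1: return None
    return A(qs)
def seq(th,f):
    y=180 if f else 0; s=-1 if f else 1
    return [([.44,-.364,.1],[180,-th*s,-43+y]),([.44,-.364,.018],[180,-th*s,-43+y]),([.44,-.364,.2],[180,-th*s,-43+y]),
     ([.445,-.15,.2],[180,-(90-th)*s,90+y]),([.445,-.076,.15],[180,-(90-th)*s,90+y]),([.445,-.076,.06],[180,-(90-th)*s,90+y]),([.445,-.18,.11],[180,-(90-th)*s,90+y])]
def seq2(f):
    y=180 if f else 0; s=-1 if f else 1
    return [([.445,-.1,.3],[180,0,90+y]),([.445,-.06,.2],[180,30*s,90+y]),([.445,-.06,.075],[180,30*s,90+y]),([.445,-.06,.25],[180,30*s,90+y]),
     ([.42,.1,.27],[180,15*s,181.4+y]),([.45,.197,.2],[180,15*s,181.4+y]),([.49,.197,.14],[180,15*s,181.4+y])]
marg=lambda qs:np.minimum(qs-lo,hi-qs).min()
E
cat > srch.py <<'E'
from plan import *
q0=A(telemetry.get_obs()['qpos']); rng=np.random.default_rng(0); res=[]
import time; t0=time.time()
while time.time()-t0<240:
    az=np.radians(rng.uniform(-70,-10)); rad=rng.uniform(.5,.75)
    n=rng.integers(0,3); pre=[([.42,-.36,.2],[180,-15,-43])]
    for _ in range(n):
        az=np.radians(rng.uniform(-70,10)); rad=rng.uniform(.5,.75)
        pre.append(([rad*np.cos(az),rad*np.sin(az),rng.uniform(.25,.4)],[180+rng.choice([0,0,30,-30]),rng.choice([0,0,30,-30]),rng.choice([-133,-43,47,137])+rng.uniform(-40,40)]))
    a=path(q0,pre)
    if a is None: continue
    for f in (0,1):
        for th in (15,25):
            b=path(a[-1],seq(th,f))
            if b is None: continue
            for g in (0,1):
                c=path(b[-1],seq2(g))
                if c is None: continue
                res.append((min(marg(b),marg(c)),marg(b),marg(c),f,th,g,[(np.round(x,2).tolist(),np.round(t).tolist()) for x,t in pre[1:]],np.round(a[-1])))
res.sort(key=lambda r:-r[0])
print(len(res))
for r in res[:8]: print(r)
E
python3 srch.py
```

```text
0
```

```bash
python3 - <<'E'
from plan import *
# global static feasibility by random-restart IK within limits
def ik(P,t,n=60):
    r=e('xyz',t); best=None; rng=np.random.default_rng(1); sols=[]
    for _ in range(n):
        q0=rng.uniform(lo,hi)
        g=least_squares(lambda q:np.r_[err(q,A(P),r)*100],q0,bounds=(lo,hi),max_nfev=40)
        if g.cost<1e-4: sols.append(g.x)
    return sols
for th in (15,30):
  for f in (0,1):
    for i,(P,t) in enumerate(seq(th,f)):
        if i in (1,3,5,6):
            s=ik(P,t,25); m=[np.minimum(x-lo,hi-x).min() for x in s]
            print(th,f,i,len(s),np.round(s[int(np.argmax(m))]) if s else None, round(max(m),1) if s else '')
for f in (0,1):
    for i,(P,t) in enumerate(seq2(f)):
        if i in (2,6):
            s=ik(P,t,25); m=[np.minimum(x-lo,hi-x).min() for x in s]
            print('2',f,i,len(s),np.round(s[int(np.argmax(m))]) if s else None, round(max(m),1) if s else '')
E
```

```text
15 0 1 4 [  58.   14.  -23.  119.   13.   33. -106.] 21.1
15 0 3 5 [ 82.  46. -51.  97. -26.  97.  34.] 20.6
15 0 5 5 [ 43.  43.  -4. 104. -45.  96.  63.] 21.3
15 0 6 5 [ 87.  63. -59.  94. -11.  92.  29.] 19.9
15 1 1 7 [ 27.  14.  11. 119.  -3.  32.  87.] 21.1
15 1 3 1 [  53.   34.  -10.   97.  -42.  109. -129.] 9.2
15 1 5 0 None 
15 1 6 1 [  53.   44.   -8.   94.  -39.  105. -123.] 12.4
30 0 1 5 [  77.   12.  -43.  131.   44.   14. -136.] 9.0
30 0 3 3 [ 64.  28. -26.  98. -32.  98.  44.] 19.9
30 0 5 4 [ 68.  39. -37. 108. -26.  78.  45.] 32.1
30 0 6 3 [ 48.  35.  -3.  97. -36.  97.  56.] 20.7
30 1 1 12 [ 89.  15. -56. 131.  56.  18.  34.] 9.7
30 1 3 2 [   9.   33.   44.   98.  -51.  115. -116.] 3.1
30 1 5 2 [  16.   36.   27.  108.  -51.   96. -112.] 21.5
30 1 6 1 [   7.   47.   52.   97.  -56.  116. -105.] 1.2
2 0 2 9 [ -7.   9.  -9. 122.  35.  63. -36.] 18.5
2 0 6 13 [-39.  -0.  11. 118.   8.  49.  59.] 16.9
2 1 2 6 [ 18.  10. -36. 122.  39.  65. 141.] 13.6
2 1 6 3 [ -98.   -1.   70.  118.   10.   49. -122.] 1.2
```

```bash
cat > plan2.py <<'E'
from plan import *
def seq(th,f):
    y=180 if f else 0; s=-1 if f else 1
    return [([.44,-.364,.1],[180,-th*s,-43+y]),([.44,-.364,.018],[180,-th*s,-43+y]),([.44,-.364,.2],[180,-th*s,-43+y]),([.46,-.33,.3],[180,-0*s,0+y]),
    ([.46,-.25,.3],[180,-0*s,60+y]),([.45,-.2,.3],[180,-20*s,90+y]),
     ([.445,-.15,.2],[180,-(90-th)*s,90+y]),([.445,-.076,.15],[180,-(90-th)*s,90+y]),([.445,-.076,.06],[180,-(90-th)*s,90+y]),([.445,-.18,.11],[180,-(90-th)*s,90+y])]
def trace(q,way):
    for i,w in enumerate(way):
        a=path(q,[w])
        if a is None:
            print(i,w,'FAIL'); return None
        q=a[-1]; print(i,w,np.round(q),round(marg(a),1))
    return q
E
python3 - <<'E'
from plan2 import *
q0=A(telemetry.get_obs()['qpos'])
for th in (15,25):
    print(th); q=trace(q0,[([.42,-.36,.15],[180,-15,-43])]+seq(th,0))
    if q is not None:
        for g in (0,1): trace(q,seq2(g))
E
```

```text
15
0 ([0.42, -0.36, 0.15], [180, -15, -43]) FAIL
25
0 ([0.42, -0.36, 0.15], [180, -15, -43]) FAIL
```

```bash
python3 - <<'E'
from plan2 import *
q0=A(telemetry.get_obs()['qpos'])
for pre in ([([.48,-.40,.12],[180,-15,-43])],[([.5,-.42,.2],[180,0,-43]),([.55,-.35,.3],[180,0,20])],[([.5,-.42,.2],[180,0,-43]),([.6,-.2,.3],[180,0,80])]):
  for th in (20,30):
    print('==',th); q=trace(q0,pre+seq(th,0))
    if q is not None:
        for g in (0,1): trace(q,seq2(g))
E
```

```text
== 20
0 ([0.48, -0.4, 0.12], [180, -15, -43]) FAIL
== 30
0 ([0.48, -0.4, 0.12], [180, -15, -43]) FAIL
== 20
0 ([0.5, -0.42, 0.2], [180, 0, -43]) FAIL
== 30
0 ([0.5, -0.42, 0.2], [180, 0, -43]) FAIL
== 20
0 ([0.5, -0.42, 0.2], [180, 0, -43]) FAIL
== 30
0 ([0.5, -0.42, 0.2], [180, 0, -43]) FAIL
```

```bash
sed -i 's/v=.05,w=.2/v=.03,w=.1/' plan.py; time python3 - <<'E'
from plan2 import *
q0=A(telemetry.get_obs()['qpos'])
for pre in ([([.5,-.42,.2],[180,0,-43])],[([.5,-.42,.2],[180,0,-43]),([.55,-.35,.3],[180,0,20])],[([.5,-.42,.2],[180,0,-43]),([.6,-.2,.3],[180,0,80])]):
  for th in (20,):
    print('==',th); q=trace(q0,pre+seq(th,0))
    if q is not None:
        for g in (0,1): trace(q,seq2(g))
E
```

```text
== 20
0 ([0.5, -0.42, 0.2], [180, 0, -43]) [  82.   33.  -63.   85.   29.   80. -115.] 0.0
1 ([0.44, -0.364, 0.1], [180, -20, -43]) [ 106.   13.  -75.  120.   24.   39. -116.] 4.5
2 ([0.44, -0.364, 0.018], [180, -20, -43]) [  90.   20.  -59.  123.   40.   31. -129.] 4.5
3 ([0.44, -0.364, 0.2], [180, -20, -43]) [118. -10. -75. 113. -13.  50. -84.] 0.0
4 ([0.46, -0.33, 0.3], [180, 0, 0]) [ 95.  20. -77.  89.  20.  86. -72.] 0.0
5 ([0.46, -0.25, 0.3], [180, 0, 60]) FAIL
== 20
0 ([0.5, -0.42, 0.2], [180, 0, -43]) [  82.   33.  -63.   85.   29.   80. -115.] 0.0
1 ([0.55, -0.35, 0.3], [180, 0, 20]) [ 79.  37. -78.  77.  36.  93. -64.] 1.3
2 ([0.44, -0.364, 0.1], [180, -20, -43]) [ 106.   13.  -75.  120.   25.   39. -116.] 0.0
3 ([0.44, -0.364, 0.018], [180, -20, -43]) [  90.   21.  -59.  123.   40.   31. -129.] 4.2
4 ([0.44, -0.364, 0.2], [180, -20, -43]) [118. -11. -75. 113. -14.  50. -84.] 0.0
5 ([0.46, -0.33, 0.3], [180, 0, 0]) [ 95.  20. -77.  89.  20.  86. -72.] 0.0
6 ([0.46, -0.25, 0.3], [180, 0, 60]) FAIL
== 20
0 ([0.5, -0.42, 0.2], [180, 0, -43]) [  82.   33.  -63.   85.   29.   80. -115.] 0.0
1 ([0.6, -0.2, 0.3], [180, 0, 80]) FAIL
real	0m0.984s
user	0m1.424s
sys	0m0.057s
```

```bash
cat > srch2.py <<'E'
from plan2 import *
import time
q0=A(telemetry.get_obs()['qpos']); rng=np.random.default_rng(3); res=[]; t0=time.time()
base=path(q0,[([.5,-.42,.2],[180,0,-43])])[-1]; print(np.round(base))
while time.time()-t0<300:
    pre=[]
    for _ in range(rng.integers(1,4)):
        az=np.radians(rng.uniform(-75,-20)); rad=rng.uniform(.5,.8)
        pre.append(([rad*np.cos(az),rad*np.sin(az),rng.uniform(.22,.45)],[180+rng.uniform(-45,45),rng.uniform(-45,45),rng.uniform(-160,90)]))
    pre.append(([.5,-.42,.2],[180,0,-43]))
    try: a=path(base,pre)
    except Exception: a=None
    if a is None: continue
    res.append((abs(a[-1][2]+10),len(a),round(marg(a),1),np.round(a[-1]),[(np.round(x,2).tolist(),np.round(t).tolist()) for x,t in pre]))
res.sort(key=lambda r:r[0]); print(len(res))
for r in res[:5]: print(r)
E
python3 srch2.py
```

```text
[  82.   33.  -63.   85.   29.   80. -115.]
809
(np.float64(1.4224660133742866), 75, np.float64(0.0), array([ 47.,  20., -11.,  85.,   4.,  75., -98.]), [([0.24, -0.57, 0.27], [205.0, 37.0, -90.0]), ([0.17, -0.61, 0.38], [220.0, 35.0, 73.0]), ([0.42, -0.64, 0.28], [190.0, -28.0, -61.0]), ([0.5, -0.42, 0.2], [180, 0, -43])])
(np.float64(2.6419028818622348), 63, np.float64(9.2), array([ 48.,  20., -13.,  85.,   5.,  75., -98.]), [([0.69, -0.3, 0.25], [140.0, -15.0, -9.0]), ([0.28, -0.66, 0.42], [154.0, -43.0, -16.0]), ([0.56, -0.52, 0.33], [139.0, -26.0, 65.0]), ([0.5, -0.42, 0.2], [180, 0, -43])])
(np.float64(3.600808339751028), 58, np.float64(9.7), array([ 49.,  21., -14.,  85.,   5.,  75., -98.]), [([0.19, -0.63, 0.24], [137.0, 43.0, 34.0]), ([0.37, -0.49, 0.25], [162.0, -42.0, 75.0]), ([0.5, -0.42, 0.2], [180, 0, -43])])
(np.float64(3.9057922800048885), 86, np.float64(0.0), array([ 49.,  21., -14.,  85.,   5.,  75., -98.]), [([0.54, -0.58, 0.37], [212.0, 44.0, 83.0]), ([0.29, -0.47, 0.25], [155.0, 19.0, -68.0]), ([0.2, -0.69, 0.38], [148.0, 12.0, 55.0]), ([0.5, -0.42, 0.2], [180, 0, -43])])
(np.float64(4.610517877847551), 50, np.float64(0.0), array([ 50.,  21., -15.,  85.,   5.,  75., -98.]), [([0.24, -0.46, 0.45], [179.0, -21.0, -106.0]), ([0.6, -0.24, 0.29], [147.0, -32.0, 35.0]), ([0.5, -0.42, 0.2], [180, 0, -43])])
```

```bash
python3 - <<'E'
from plan2 import *
q=A([49,21,-14,85,5,75,-98.])
for th in (15,25):
    print('==',th); x=trace(q,seq(th,0))
    if x is not None:
        for g in (0,1): trace(x,seq2(g))
q0=A(telemetry.get_obs()['qpos'])
print('loop');trace(q0,[([.5,-.42,.2],[180,0,-43]),([.19,-.63,.24],[137,43,34]),([.37,-.49,.25],[162,-42,75]),([.5,-.42,.2],[180,0,-43])])
E
```

```text
== 15
0 ([0.44, -0.364, 0.1], [180, -15, -43]) [ 51.   7. -14. 116.   4.  43. -99.] 24.1
1 ([0.44, -0.364, 0.018], [180, -15, -43]) [  49.   14.  -13.  119.    8.   33. -102.] 21.1
2 ([0.44, -0.364, 0.2], [180, -15, -43]) [ 52.   1. -14. 109.   2.  55. -96.] 18.1
3 ([0.46, -0.33, 0.3], [180, 0, 0]) [ 50.   8. -18.  89.   2.  83. -58.] 18.1
4 ([0.46, -0.25, 0.3], [180, 0, 60]) [ 49.   2. -23.  95.   1.  83.  -4.] 19.8
5 ([0.45, -0.2, 0.3], [180, -20, 90]) [ 54.   6. -22.  94. -14.  92.  32.] 19.8
6 ([0.445, -0.15, 0.2], [180, -75, 90]) [ 62.  36. -22.  97. -39. 105.  48.] 12.3
7 ([0.445, -0.076, 0.15], [180, -75, 90]) [ 59.  36. -23. 105. -40.  96.  51.] 12.3
8 ([0.445, -0.076, 0.06], [180, -75, 90]) [ 57.  45. -21. 104. -37.  90.  56.] 21.4
9 ([0.445, -0.18, 0.11], [180, -75, 90]) [ 61.  45. -19.  94. -34. 102.  53.] 15.9
0 ([0.445, -0.1, 0.3], [180, 0, 90]) [ 43.  -7. -29. 103.  -3.  83.  14.] 10.5
1 ([0.445, -0.06, 0.2], [180, 30, 90]) [ 35.  -1. -50. 115.  29.  75. -25.] 9.3
2 ([0.445, -0.06, 0.075], [180, 30, 90]) [ 31.  13. -50. 122.  42.  67. -42.] 16.2
3 ([0.445, -0.06, 0.25],
[... 1030 characters left out ...]
 -7. -28. 103.  -3.  83.  14.] 10.5
1 ([0.445, -0.06, 0.2], [180, 30, 90]) [ 33.  -1. -48. 115.  29.  75. -25.] 9.5
2 ([0.445, -0.06, 0.075], [180, 30, 90]) [ 30.  12. -49. 122.  42.  67. -42.] 16.3
3 ([0.445, -0.06, 0.25], [180, 30, 90]) [ 35.  -5. -48. 111.  26.  79. -19.] 12.6
4 ([0.42, 0.1, 0.27], [180, 15, 181.4]) FAIL
0 ([0.445, -0.1, 0.3], [180, 0, 270]) FAIL
loop
0 ([0.5, -0.42, 0.2], [180, 0, -43]) [  82.   33.  -63.   85.   29.   80. -115.] 0.0
1 ([0.19, -0.63, 0.24], [137, 43, 34]) [123.  -7. -62. 126.  78.  21. -47.] 10.2
2 ([0.37, -0.49, 0.25], [162, -42, 75]) [ 91.  30. -29.  81. -27.  93.  45.] 10.4
3 ([0.5, -0.42, 0.2], [180, 0, -43]) [ 51.  21. -17.  85.   6.  75. -99.] 25.1
```

```bash
cat > tw.py <<'E'
from plan2 import *
def tw(way,v=.04,w=.12,n=None):
    """constant rows per leg; way: [(P,rpy)]"""
    o=telemetry.get_obs(); q=A(o['qpos']); p=A(o['tool_pos']); r=e('xyz',o['tool_rot'])
    print('t',o['time_s'],'q',np.round(q),'p',np.round(p,4),'rot',np.round(o['tool_rot'],1),'F',np.round(o['force'],1),'w',round(o['grip_width'],4),'g',round(o['grasp_force'],1))
    pm,rm=F(q); dp=pm-p; dr=rm*r.inv()
    for P,t in way:
        B=e('xyz',t); rv=(r.inv()*B).as_rotvec(); dist=np.linalg.norm(A(P)-p)
        k=n or int(max(np.ceil(dist/v),np.ceil(np.linalg.norm(rv)/w),1))
        M=sum((r*R.from_rotvec(rv*i/k)).as_matrix() for i in range(k))
        d=np.round(np.linalg.solve(M,A(P)-p)*100,3); a=np.round(rv/k,4)
        m=99; zs=[]; dq=0
        for i in range(k):
            p=p+r.apply(d/100); r=r*R.from_rotvec(a); q2=step(q,p+dp,dr*r,n=3); dq=max(dq,np.abs(q2-q).max()); q=q2; m=min(m,np.minimum(q-lo,hi-q).min()); zs.append(p[2])
        print(f'{k} rows ang {a.tolist()} d {d.tolist()} | q {np.round(q)} marg {m:.1f} zmin {min(zs):.3f} dq/row {dq:.1f} err {np.abs(err(q,p+dp,dr*r)).max():.4f}')
E
python3 - <<'E'
from tw import *
tw([([.5,-.42,.2],[180,0,-43]),([.19,-.63,.24],[137,43,34]),([.37,-.49,.25],[162,-42,75]),([.5,-.42,.2],[180,0,-43])])
E
```

```text
t 5.25 q [117.  -5. -78. 131.  -9.  19. -87.] p [ 0.4249 -0.3592  0.0875] rot [-179.5  -31.7  -42.7] F [0.3 1.  0.7] w 0.0644 g 0.0
5 rows ang [-0.0019, -0.1107, 0.0014] d [2.588, -0.138, -1.517] | q [  81.   33.  -62.   85.   30.   80. -116.] marg 0.0 zmin 0.114 dq/row 18.1 err 0.0000
16 rows ang [-0.0696, -0.0079, -0.0936] d [-2.087, 1.449, 0.985] | q [121.  -5. -61. 126.  81.  24. -49.] marg 9.7 zmin 0.162 dq/row 7.9 err 0.0000
14 rows ang [0.0235, 0.1161, 0.0032] d [1.677, 0.576, 0.023] | q [101.  34. -46.  80. -18.  90.  38.] marg 12.7 zmin 0.206 dq/row 21.9 err 0.0000
18 rows ang [-0.0303, -0.0409, 0.1013] d [0.722, -0.186, 0.654] | q [  63.   23.  -33.   85.   14.   76. -105.] marg 27.3 zmin 0.200 dq/row 10.1 err 0.0000
```

```bash
python3 - <<'E'
from tw import *
P=eyes.read_camera('top')
print([atz(P,u,.07) for u in ((447,214),(430,214))])
for a,b in (((.48,-.38,.22),(.2,-.58,.32)),((.5,-.36,.25),(.2,-.55,.30))):
    print('--');tw([(a,[180,0,-43]),(b,[137,43,34]),((.37,-.44,.30),[162,-42,75]),((.47,-.38,.22),[180,0,-43])],w=.07)
E
```

```text
[array([ 0.47989471, -0.50448867,  0.07      ]), array([ 0.48059455, -0.45552008,  0.07      ])]
--
t 5.3 q [117.  -5. -78. 131.  -9.  19. -87.] p [ 0.4248 -0.3594  0.0877] rot [-179.5  -31.7  -42.8] F [-0.2 -0.5  1. ] w 0.0652 g 0.0
8 rows ang [-0.0011, -0.0692, 0.0008] d [1.169, -0.287, -1.382] | q [  85.   27.  -66.   90.   26.   80. -116.] marg 0.0 zmin 0.106 dq/row 13.2 err 0.0000
27 rows ang [-0.0412, -0.0047, -0.0555] d [-1.175, 0.911, 0.345] | q [103. -17. -43. 125.  45.  25. -17.] marg 0.0 zmin 0.206 dq/row 6.9 err 0.0088
24 rows ang [0.0137, 0.0677, 0.0018] d [0.966, 0.253, 0.15] | q [ 83.  21. -18.  85. -33.  96.  45.] marg 1.0 zmin 0.270 dq/row 7.5 err 0.0000
30 rows ang [-0.0182, -0.0245, 0.0608] d [0.274, -0.097, 0.427] | q [  54.   15.  -21.   91.    6.   76. -101.] marg 20.1 zmin 0.220 dq/row 5.8 err 0.0000
--
t 5.3 q [117.  -5. -78. 131.  -9.  19. -87.] p [ 0.4248 -0.3594  0.0877] rot [-179.5  -31.7  -42.8] F [-0.2 -0.5  1. ] w 0.0652 g 0.0
8 rows ang [-0.0011, -0.0692, 0.0008] d [1.299, -0.642, -1.737] | q [  83.   27.  -67.   87.   26.   83. -118.] marg 0.0 zmin 0.109 dq/row 13.5 err 0.0000
27 rows ang [-0.0412, -0.0047, -0.0555] d [-1.222, 0.772, 0.519] | q [ 95. -17. -38. 129.  50.  26. -23.] marg 0.0 zmin 0.219 dq/row 7.6 err 0.0231
24 rows ang [0.0137, 0.0677, 0.0018] d [0.839, 0.346, 0.1] | q [ 74.  20.  -7.  85. -36.  98.  48.] marg 0.0 zmin 0.268 dq/row 8.2 err 0.0000
30 rows ang [-0.0182, -0.0245, 0.0608] d [0.273, -0.097, 0.427] | q [ 46.  14. -11.  91.   4.  75. -99.] marg 20.0 zmin 0.220 dq/row 5.8 err 0.0000
```

{"api": "drive_tool", "payload": {
  "angular": [
    [0,-0.069,0],
    [0,-0.069,0],
    [0,-0.069,0],
    [0,-0.069,0],
    [0,-0.069,0],
    [0,-0.069,0],
    [0,-0.069,0],
    [0,-0.069,0],
    [0,0,0]
  ],
  "delta_pos": [
    [1.17,-0.29,-1.38],
    [1.17,-0.29,-1.38],
    [1.17,-0.29,-1.38],
    [1.17,-0.29,-1.38],
    [1.17,-0.29,-1.38],
    [1.17,-0.29,-1.38],
    [1.17,-0.29,-1.38],
    [1.17,-0.29,-1.38],
    [0,0,0]
  ],
  "gripper": [6.5,6.5,6.5,6.5,6.5,6.5,6.5,6.5,6.5]
}}

```text
time_s: 6.2
tool_pos: [0.4831, -0.3801, 0.2216]
tool_rot: [-179.3, -0.2, -42.4]
force: [1.0, 0.2, -0.9]
grip_width: 0.0647
grasp_force: 0.0
```

```bash
python3 - <<'E'
from tw import *
for b in ((.2,-.58,.32),(.2,-.6,.29)):
    tw([(b,[137,43,34]),((.37,-.44,.30),[162,-42,75]),((.47,-.38,.22),[180,0,-43])],w=.075)
E
```

```text
t 6.2 q [  85.   27.  -65.   88.   24.   80. -114.] p [ 0.4831 -0.3801  0.2216] rot [-179.3   -0.2  -42.4] F [ 1.   0.2 -0.9] w 0.0647 g 0.0
25 rows ang [-0.0448, -0.0057, -0.0596] d [-1.285, 0.979, 0.368] | q [103. -17. -42. 124.  42.  25. -14.] marg 0.0 zmin 0.207 dq/row 6.8 err 0.0067
23 rows ang [0.0144, 0.0707, 0.0019] d [1.008, 0.264, 0.158] | q [ 83.  22. -19.  83. -33.  97.  45.] marg 1.3 zmin 0.271 dq/row 7.5 err 0.0000
28 rows ang [-0.0195, -0.0263, 0.0651] d [0.293, -0.104, 0.458] | q [  55.   15.  -21.   90.    6.   76. -100.] marg 20.8 zmin 0.220 dq/row 6.2 err 0.0000
t 6.2 q [  85.   27.  -65.   88.   24.   80. -114.] p [ 0.4831 -0.3801  0.2216] rot [-179.3   -0.2  -42.4] F [ 1.   0.2 -0.9] w 0.0647 g 0.0
25 rows ang [-0.0448, -0.0057, -0.0596] d [-1.26, 0.999, 0.513] | q [112. -15. -51. 124.  51.  22. -23.] marg 2.5 zmin 0.196 dq/row 5.8 err 0.0000
23 rows ang [0.0144, 0.0707, 0.0019] d [1.08, 0.275, -0.003] | q [ 89.  23. -27.  83. -31.  96.  43.] marg 4.7 zmin 0.253 dq/row 9.4 err 0.0000
28 rows ang [-0.0195, -0.0263, 0.0651] d [0.292, -0.104, 0.458] | q [  60.   16.  -28.   90.    7.   76. -101.] marg 21.0 zmin 0.220 dq/row 6.3 err 0.0000
```

{"api": "drive_tool", "payload": {
  "angular": [
    [-0.056,-0.007,-0.0745],
    [-0.056,-0.007,-0.0745],
    [-0.056,-0.007,-0.0745],
    [-0.056,-0.007,-0.0745],
    [-0.056,-0.007,-0.0745],
    [-0.056,-0.007,-0.0745],
    [-0.056,-0.007,-0.0745],
    [-0.056,-0.007,-0.0745],
    [-0.056,-0.007,-0.0745],
    [-0.056,-0.007,-0.0745],
    [-0.056,-0.007,-0.0745],
    [-0.056,-0.007,-0.0745],
    [-0.056,-0.007,-0.0745],
    [-0.056,-0.007,-0.0745],
    [-0.056,-0.007,-0.0745],
    [-0.056,-0.007,-0.0745],
    [-0.056,-0.007,-0.0745],
    [-0.056,-0.007,-0.0745],
    [-0.056,-0.007,-0.0745],
    [-0.056,-0.007,-0.0745]
  ],
  "delta_pos": [
    [-1.58,1.24,0.55],
    [-1.58,1.24,0.55],
    [-1.58,1.24,0.55],
    [-1.58,1.24,0.55],
    [-1.58,1.24,0.55],
    [-1.58,1.24,0.55],
    [-1.58,1.24,0.55],
    [-1.58,1.24,0.55],
    [-1.58,1.24,0.55],
    [-1.58,1.24,0.55],
    [-1.58,1.24,0.55],
    [-1.58,1.24,0.55],
    [-1.58,1.24,0.55],
    [-1.58,1.24,0.55],
    [-1.58,1.24,0.55],
    [-1.58,1.24,0.55],
    [-1.58,1.24,0.55],
    [-1.58,1.24,0.55],
    [-1.58,1.24,0.55],
    [-1.58,1.24,0.55]
  ],
  "gripper": [6.5,6.5,6.5,6.5,6.5,6.5,6.5,6.5,6.5,6.5,6.5,6.5,6.5,6.5,6.5,6.5,6.5,6.5,6.5,6.5]
}}

```text
time_s: 8.2
tool_pos: [0.1948, -0.5868, 0.3029]
tool_rot: [136.9, 43.4, 33.9]
force: [-0.6, 0.7, -0.8]
grip_width: 0.0646
grasp_force: 0.0
```

```bash
python3 - <<'E'
from tw import *
tw([((.37,-.44,.30),[162,-42,75]),((.47,-.38,.22),[180,0,-43])],n=20)
E
```

```text
t 8.2 q [ 97. -17. -41. 127.  54.  27. -26.] p [ 0.1948 -0.5868  0.3029] rot [136.9  43.4  33.9] F [-0.6  0.7 -0.8] w 0.0646 g 0.0
20 rows ang [0.0164, 0.0817, 0.0024] d [1.2, 0.345, 0.08] | q [ 78.  19. -13.  88. -35.  95.  45.] marg 2.0 zmin 0.261 dq/row 10.1 err 0.0000
20 rows ang [-0.0274, -0.0368, 0.0911] d [0.407, -0.137, 0.646] | q [  51.   15.  -19.   92.    6.   76. -103.] marg 19.1 zmin 0.220 dq/row 8.8 err 0.0000
```

{"api": "drive_tool", "payload": {
  "angular": [
    [0.0164,0.0817,0.0024],
    [0.0164,0.0817,0.0024],
    [0.0164,0.0817,0.0024],
    [0.0164,0.0817,0.0024],
    [0.0164,0.0817,0.0024],
    [0.0164,0.0817,0.0024],
    [0.0164,0.0817,0.0024],
    [0.0164,0.0817,0.0024],
    [0.0164,0.0817,0.0024],
    [0.0164,0.0817,0.0024],
    [0.0164,0.0817,0.0024],
    [0.0164,0.0817,0.0024],
    [0.0164,0.0817,0.0024],
    [0.0164,0.0817,0.0024],
    [0.0164,0.0817,0.0024],
    [0.0164,0.0817,0.0024],
    [0.0164,0.0817,0.0024],
    [0.0164,0.0817,0.0024],
    [0.0164,0.0817,0.0024],
    [0.0164,0.0817,0.0024]
  ],
  "delta_pos": [
    [1.2,0.345,0.08],
    [1.2,0.345,0.08],
    [1.2,0.345,0.08],
    [1.2,0.345,0.08],
    [1.2,0.345,0.08],
    [1.2,0.345,0.08],
    [1.2,0.345,0.08],
    [1.2,0.345,0.08],
    [1.2,0.345,0.08],
    [1.2,0.345,0.08],
    [1.2,0.345,0.08],
    [1.2,0.345,0.08],
    [1.2,0.345,0.08],
    [1.2,0.345,0.08],
    [1.2,0.345,0.08],
    [1.2,0.345,0.08],
    [1.2,0.345,0.08],
    [1.2,0.345,0.08],
    [1.2,0.345,0.08],
    [1.2,0.345,0.08]
  ],
  "gripper": [6.5,6.5,6.5,6.5,6.5,6.5,6.5,6.5,6.5,6.5,6.5,6.5,6.5,6.5,6.5,6.5,6.5,6.5,6.5,6.5]
}}

```text
time_s: 10.2
tool_pos: [0.3723, -0.4407, 0.303]
tool_rot: [161.3, -42.3, 75.3]
force: [1.4, -0.7, 0.0]
grip_width: 0.0651
grasp_force: 0.0
```

```bash
python3 - <<'E'
from tw import *
# theta 25 pick: lowest fingertip corner 14cos+9.5sin below TCP
th=25; tile=A([.444,-.3675]); f=A([np.cos(np.radians(-43)),np.sin(np.radians(-43))])
drop=.014*np.cos(np.radians(th))+.0095*np.sin(np.radians(th)); fx=.014*np.sin(np.radians(th))-.0095*np.cos(np.radians(th))
T=tile-f*(.008+fx); print(drop,fx,T)
tw([((*T,.10),[180,-25,-43])],n=20)
E
```

```text
0.016703182505049742 -0.0026932683124783812 [ 0.4401189  -0.36388082]
t 10.2 q [ 79.  22. -12.  84. -36.  96.  48.] p [ 0.3723 -0.4407  0.303 ] rot [161.3 -42.3  75.3] F [ 1.4 -0.7  0. ] w 0.0651 g 0.0
20 rows ang [-0.0453, -0.0225, 0.0811] d [-0.256, -0.361, 1.06] | q [  63.    3.  -26.  123.    7.   28. -102.] marg 15.0 zmin 0.100 dq/row 15.8 err 0.0000
```

{"api": "drive_tool", "payload": {
  "angular": [
    [-0.0453,-0.0225,0.0811],
    [-0.0453,-0.0225,0.0811],
    [-0.0453,-0.0225,0.0811],
    [-0.0453,-0.0225,0.0811],
    [-0.0453,-0.0225,0.0811],
    [-0.0453,-0.0225,0.0811],
    [-0.0453,-0.0225,0.0811],
    [-0.0453,-0.0225,0.0811],
    [-0.0453,-0.0225,0.0811],
    [-0.0453,-0.0225,0.0811],
    [-0.0453,-0.0225,0.0811],
    [-0.0453,-0.0225,0.0811],
    [-0.0453,-0.0225,0.0811],
    [-0.0453,-0.0225,0.0811],
    [-0.0453,-0.0225,0.0811],
    [-0.0453,-0.0225,0.0811],
    [-0.0453,-0.0225,0.0811],
    [-0.0453,-0.0225,0.0811],
    [-0.0453,-0.0225,0.0811],
    [-0.0453,-0.0225,0.0811]
  ],
  "delta_pos": [
    [-0.256,-0.361,1.06],
    [-0.256,-0.361,1.06],
    [-0.256,-0.361,1.06],
    [-0.256,-0.361,1.06],
    [-0.256,-0.361,1.06],
    [-0.256,-0.361,1.06],
    [-0.256,-0.361,1.06],
    [-0.256,-0.361,1.06],
    [-0.256,-0.361,1.06],
    [-0.256,-0.361,1.06],
    [-0.256,-0.361,1.06],
    [-0.256,-0.361,1.06],
    [-0.256,-0.361,1.06],
    [-0.256,-0.361,1.06],
    [-0.256,-0.361,1.06],
    [-0.256,-0.361,1.06],
    [-0.256,-0.361,1.06],
    [-0.256,-0.361,1.06],
    [-0.256,-0.361,1.06],
    [-0.256,-0.361,1.06]
  ],
  "gripper": [6.5,6.5,6.5,6.5,6.5,6.5,6.5,6.5,6.5,6.5,6.5,6.5,6.5,6.5,6.5,6.5,6.5,6.5,6.5,6.5]
}}

```text
time_s: 12.2
tool_pos: [0.4339, -0.3646, 0.1027]
tool_rot: [179.9, -25.2, -40.3]
force: [0.2, -0.5, 0.0]
grip_width: 0.0648
grasp_force: 0.0
```

```bash
python3 - <<'E'
from tw import *
tw([((.4401,-.3639,.04),[180,-25,-43]),((.4401,-.3639,.0187),[180,-25,-43])],v=.01,w=.08)
E
```

```text
t 12.2 q [ 68.   0. -32. 125.   4.  30. -97.] p [ 0.4339 -0.3646  0.1027] rot [179.9 -25.2 -40.3] F [ 0.2 -0.5  0. ] w 0.0648 g 0.0
7 rows ang [-0.0026, -0.0005, 0.0062] d [-0.326, -0.067, 0.837] | q [  64.    8.  -30.  127.   19.   23. -115.] marg 13.6 zmin 0.040 dq/row 2.9 err 0.0000
3 rows ang [0.0001, -0.0001, -0.0001] d [-0.3, 0.0, 0.643] | q [  62.   10.  -28.  127.   24.   20. -119.] marg 13.0 zmin 0.019 dq/row 1.7 err 0.0000
```

{"api": "drive_tool", "payload": {
  "angular": [
    [-0.0026,0,0.0062],
    [-0.0026,0,0.0062],
    [-0.0026,0,0.0062],
    [-0.0026,0,0.0062],
    [-0.0026,0,0.0062],
    [-0.0026,0,0.0062],
    [-0.0026,0,0.0062],
    [0,0,0],
    [0,0,0],
    [0,0,0],
    [0,0,0],
    [0,0,0]
  ],
  "delta_pos": [
    [-0.33,-0.07,0.84],
    [-0.33,-0.07,0.84],
    [-0.33,-0.07,0.84],
    [-0.33,-0.07,0.84],
    [-0.33,-0.07,0.84],
    [-0.33,-0.07,0.84],
    [-0.33,-0.07,0.84],
    [-0.3,0,0.64],
    [-0.3,0,0.64],
    [-0.3,0,0.64],
    [0,0,0],
    [0,0,0]
  ],
  "gripper": [6.5,6.5,6.5,6.5,6.5,6.5,6.5,6.5,6.5,6.5,6.5,6.5]
}}

```text
time_s: 13.4
tool_pos: [0.4414, -0.3642, 0.0184]
tool_rot: [-180.0, -25.1, -42.8]
force: [-0.2, 0.3, 0.6]
grip_width: 0.0654
grasp_force: 0.0
```

```bash
python3 - <<'E'
from tw import *
tw([((.4401,-.3639,.0183),[180,-25,-43])],v=.01)
p=eyes.read_camera('side'); save(p,'s4.png',(320,160,400,215),8)
E
```

```text
t 13.4 q [  62.   10.  -28.  127.   24.   20. -118.] p [ 0.4414 -0.3642  0.0184] rot [-180.   -25.1  -42.8] F [-0.2  0.3  0.6] w 0.0654 g 0.0
1 rows ang [-0.002, -0.0023, 0.0035] d [-0.111, 0.07, -0.037] | q [  62.   10.  -28.  127.   24.   20. -119.] marg 13.0 zmin 0.018 dq/row 0.2 err 0.0000
```

View pics/s4.png

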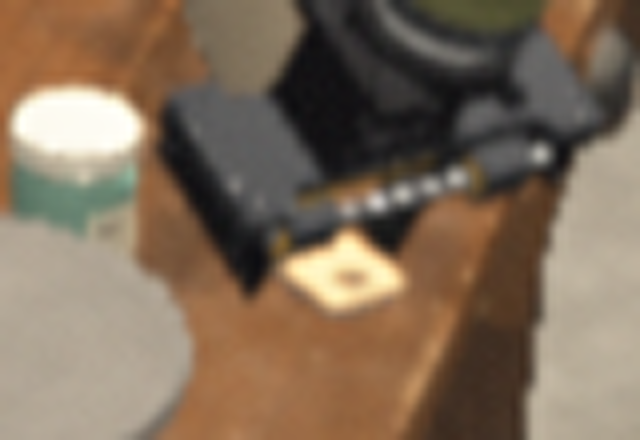

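The open fingers straddle the tile's middle, with the hole at about (350,278) showing clear of the gripper, so I'll close.

{"api": "drive_tool", "payload": {
  "angular": [
    [0,0,0],
    [0,0,0],
    [0,0,0],
    [0,0,0],
    [0,0,0],
    [0,0,0],
    [0,0,0]
  ],
  "delta_pos": [
    [0,0,0],
    [0,0,0],
    [0,0,0],
    [0,0,0],
    [0,0,0],
    [0,0,0],
    [0,0,0]
  ],
  "gripper": [4,3.5,3.5,3.5,3.5,3.5,3.5],
  "squeeze": 35
}}

```text
time_s: 14.15
tool_pos: [0.4414, -0.3644, 0.0186]
tool_rot: [-180.0, -25.1, -42.8]
force: [-1.9, -0.2, 1.5]
grip_width: 0.0406
grasp_force: 35.0
```

```bash
python3 - <<'E'
from tw import *
tw([((.4414,-.3642,.12),[180,-25,-43]),((.47,-.33,.25),[180,-10,0]),((.46,-.27,.3),[180,-10,60]),((.45,-.22,.28),[180,-25,90]),((.445,-.15,.2),[180,-65,90]),((.445,-.08,.15),[180,-65,90])])
E
```

```text
t 14.15 q [  62.   10.  -28.  127.   24.   20. -118.] p [ 0.4414 -0.3644  0.0186] rot [-180.   -25.1  -42.8] F [-1.9 -0.2  1.5] w 0.0406 g 35.0
3 rows ang [-0.0005, -0.0009, 0.0011] d [1.43, -0.005, -3.064] | q [  69.   -0.  -34.  123.    6.   33. -102.] marg 14.2 zmin 0.052 dq/row 7.2 err 0.0000
7 rows ang [0.0323, -0.0356, -0.1025] d [0.761, -0.568, -1.719] | q [ 68.   4. -34. 100.  -3.  69. -55.] marg 16.3 zmin 0.139 dq/row 10.6 err 0.0000
9 rows ang [0.0202, -0.0, -0.1146] d [0.303, -0.675, -0.511] | q [ 69.   4. -38.  94.  -7.  84.   2.] marg 21.4 zmin 0.256 dq/row 6.6 err 0.0000
5 rows ang [0.0316, 0.0512, -0.1002] d [0.754, -0.497, 0.64] | q [ 71.  12. -40.  93. -13.  92.  31.] marg 22.8 zmin 0.280 dq/row 6.3 err 0.0000
6 rows ang [-0.0, 0.1163, 0.0] d [-0.015, -0.083, 1.807] | q [ 74.  33. -40.  99. -29.  96.  39.] marg 21.4 zmin 0.200 dq/row 3.8 err 0.0000
3 rows ang [-0.0, 0.0001, 0.0001] d [-0.524, -0.0, 2.82] | q [ 72.  33. -41. 107. -31.  87.  41.] marg 24.4 zmin 0.150 dq/row 3.2 err 0.0000
```

{"api": "drive_tool", "payload": {
  "angular": [
    [0,0,0],
    [0,0,0],
    [0,0,0],
    [0,0,0],
    [0.0323,-0.0356,-0.1025],
    [0.0323,-0.0356,-0.1025],
    [0.0323,-0.0356,-0.1025],
    [0.0323,-0.0356,-0.1025],
    [0.0323,-0.0356,-0.1025],
    [0.0323,-0.0356,-0.1025],
    [0.0323,-0.0356,-0.1025],
    [0.02,0,-0.1146],
    [0.02,0,-0.1146],
    [0.02,0,-0.1146],
    [0.02,0,-0.1146],
    [0.02,0,-0.1146],
    [0.02,0,-0.1146],
    [0.02,0,-0.1146],
    [0.02,0,-0.1146],
    [0.02,0,-0.1146]
  ],
  "delta_pos": [
    [1.07,0,-2.3],
    [1.07,0,-2.3],
    [1.07,0,-2.3],
    [1.07,0,-2.3],
    [0.76,-0.57,-1.72],
    [0.76,-0.57,-1.72],
    [0.76,-0.57,-1.72],
    [0.76,-0.57,-1.72],
    [0.76,-0.57,-1.72],
    [0.76,-0.57,-1.72],
    [0.76,-0.57,-1.72],
    [0.3,-0.68,-0.51],
    [0.3,-0.68,-0.51],
    [0.3,-0.68,-0.51],
    [0.3,-0.68,-0.51],
    [0.3,-0.68,-0.51],
    [0.3,-0.68,-0.51],
    [0.3,-0.68,-0.51],
    [0.3,-0.68,-0.51],
    [0.3,-0.68,-0.51]
  ],
  "gripper": [3.5,3.5,3.5,3.5,3.5,3.5,3.5,3.5,3.5,3.5,3.5,3.5,3.5,3.5,3.5,3.5,3.5,3.5,3.5,3.5]
}}

```text
time_s: 16.15
tool_pos: [0.4585, -0.2685, 0.2995]
tool_rot: [179.8, -9.9, 60.5]
force: [0.1, 0.4, -0.2]
grip_width: 0.0406
grasp_force: 35.0
```

```bash
python3 - <<'E'
from tw import *
tw([((.45,-.22,.28),[180,-25,91.4]),((.445,-.17,.2),[180,-65,91.4]),((.445,-.09,.15),[180,-65,91.4])])
E
```

```text
t 16.15 q [ 69.   5. -37.  93.  -7.  83.   4.] p [ 0.4585 -0.2685  0.2995] rot [179.8  -9.9  60.5] F [ 0.1  0.4 -0.2] w 0.0406 g 35.0
5 rows ang [0.0332, 0.0515, -0.103] d [0.747, -0.447, 0.624] | q [ 70.  13. -40.  91. -12.  92.  33.] marg 23.8 zmin 0.280 dq/row 6.4 err 0.0000
6 rows ang [-0.0, 0.1163, -0.0] d [-0.268, -0.063, 1.582] | q [ 73.  36. -39.  94. -27.  99.  39.] marg 18.8 zmin 0.200 dq/row 3.9 err 0.0000
3 rows ang [-0.0001, 0.0001, -0.0] d [-0.383, 0.067, 3.121] | q [ 71.  36. -41. 104. -29.  89.  41.] marg 22.1 zmin 0.150 dq/row 3.4 err 0.0000
```

{"api": "drive_tool", "payload": {
  "angular": [
    [0.0332,0.0515,-0.103],
    [0.0332,0.0515,-0.103],
    [0.0332,0.0515,-0.103],
    [0.0332,0.0515,-0.103],
    [0.0332,0.0515,-0.103],
    [0,0.1163,0],
    [0,0.1163,0],
    [0,0.1163,0],
    [0,0.1163,0],
    [0,0.1163,0],
    [0,0.1163,0],
    [0,0,0],
    [0,0,0],
    [0,0,0],
    [0,0,0]
  ],
  "delta_pos": [
    [0.75,-0.45,0.62],
    [0.75,-0.45,0.62],
    [0.75,-0.45,0.62],
    [0.75,-0.45,0.62],
    [0.75,-0.45,0.62],
    [-0.27,-0.06,1.58],
    [-0.27,-0.06,1.58],
    [-0.27,-0.06,1.58],
    [-0.27,-0.06,1.58],
    [-0.27,-0.06,1.58],
    [-0.27,-0.06,1.58],
    [-0.38,0.07,3.12],
    [-0.38,0.07,3.12],
    [-0.38,0.07,3.12],
    [0,0,0]
  ],
  "gripper": [3.5,3.5,3.5,3.5,3.5,3.5,3.5,3.5,3.5,3.5,3.5,3.5,3.5,3.5,3.5]
}}

```text
time_s: 17.65
tool_pos: [0.4445, -0.0862, 0.149]
tool_rot: [-179.6, -65.2, 91.0]
force: [-0.5, 0.1, -0.1]
grip_width: 0.0407
grasp_force: 35.0
```

```bash
python3 - <<'E'
from tw import *
np.set_printoptions(precision=4,suppress=True)
tw([])
P={n:eyes.read_camera(n) for n in('top','side')}
for n,p in P.items():
    c=[(np.round(x['centre'],1),round(x['p'],2)) for t in('new_tile_mid','new_tile_hole') for x in models.search_frame(p,t)[:1]]; print(n,c)
a=P['top']['pixels'][170:250,255:335,::-1]; b=P['side']['pixels'][190:270,300:380,::-1]
cv2.imwrite('pics/m5.png',cv2.resize(np.hstack([a,b]),None,fx=5,fy=5,interpolation=2))
E
```

```text
t 17.65 q [ 72.  38. -40. 102. -29.  89.  42.] p [ 0.4445 -0.0862  0.149 ] rot [-179.6  -65.2   91. ] F [-0.5  0.1 -0.1] w 0.0407 g 35.0
top [(array([290. , 224.4]), 0.95), (array([292. , 225.4]), 0.91)]
side [(array([340.7, 199.7]), 0.52), (array([337.2, 201.8]), 0.53)]
```

View pics/m5.png

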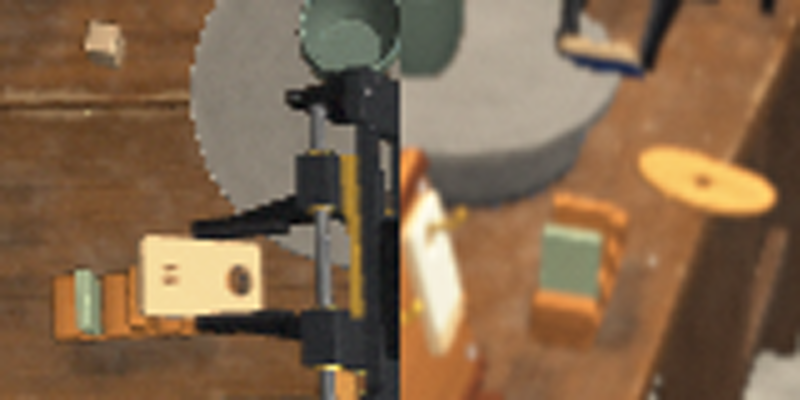

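The tile is held well, but the tilt direction was wrong: it would put the hole end down. Tool yaw has to be −90 with pitch +65. I'll plan that route.

```bash
cat > tile.py <<'E'
from tw import *
Rp=e('xyz',[180,-25.1,-42.8])
TM=Rp.inv().apply(A([.444,-.3675,.004])-A([.4414,-.3643,.0185]))   # tile mid in tool
x=A([-np.cos(np.radians(-42.8)),-np.sin(np.radians(-42.8)),0]); z=A([0,0,-1.])
RT=Rp.inv()*R.from_matrix(np.c_[x,np.cross(z,x),z])                  # tile axes in tool
def tcp_for(mid,tileR): # tool pose so the tile is at pose
    r=tileR*RT.inv(); return A(mid)-r.apply(TM), r.as_euler('xyz',degrees=True)
def tile_now(o=None):
    o=o or telemetry.get_obs(); r=e('xyz',o['tool_rot']); return A(o['tool_pos'])+r.apply(TM),(r*RT).as_matrix()
E
python3 - <<'E'
from tile import *
np.set_printoptions(precision=4,suppress=True)
print(TM, tile_now())
g=np.radians(1.4); zz=A([-np.sin(g),np.cos(g),0]); xx=A([0,0,1.]); S=R.from_matrix(np.c_[xx,np.cross(zz,xx),zz])
P,t=tcp_for([.4445,-.062,.010+.039],S); print('stand',P,t)
tw([((.45,-.2,.28),[180,-20,60]),((.47,-.28,.28),[180,0,0]),((.47,-.28,.28),[180,0,-70]),((.45,-.25,.25),[180,30,t[2]]),(P+[0,-.05,.1],t),(P+[0,0,.05],t),(P,t)],v=.03,w=.1)
E
```

```text
[-0.0025  0.0006  0.0149] (array([ 0.4472, -0.0794,  0.1421]), array([[ 0.0142, -0.9998, -0.0106],
       [-0.7684, -0.0176,  0.6397],
       [-0.6398, -0.0009, -0.7686]]))
stand [ 0.4454 -0.0765  0.0531] [180.   64.9 -88.6]
t 17.95 q [ 72.  38. -40. 101. -29.  89.  42.] p [ 0.4468 -0.0919  0.1506] rot [179.9 -64.9  91.1] F [-0.3  0.1 -0.1] w 0.0403 g 35.0
10 rows ang [-0.0374, -0.0764, 0.041] d [0.167, 0.182, -1.712] | q [ 72.   2. -36. 101. -20.  80.   9.] marg 19.4 zmin 0.159 dq/row 4.4 err 0.0000
11 rows ang [-0.0166, -0.0288, 0.0942] d [-0.244, 0.742, -0.071] | q [ 63.   9. -36.  92.   5.  80. -65.] marg 19.5 zmin 0.279 dq/row 6.9 err 0.0000
13 rows ang [0.0, -0.0, 0.094] d [0.001, -0.0, 0.0] | q [  57.    9.  -30.   92.    4.   79. -134.] marg 20.2 zmin 0.280 dq/row 5.3 err 0.0000
7 rows ang [0.0122, -0.0742, 0.0453] d [-0.379, 0.203, 0.529] | q [  63.   20.  -27.   88.  -15.   93. -141.] marg 12.9 zmin 0.250 dq/row 2.8 err 0.0000
7 rows ang [-0.0, -0.087, -0.0] d [-0.275, 0.023, 2.261] | q [  66.   37.  -30.   98.  -31.   94. -134.] marg 14.0 zmin 0.153 dq/row 2.5 err 0.0000
3 rows ang [-0.0001, 0.0, 0.0] d [0.803, -0.041, 2.217] | q [  64.   38.  -31.  103.  -31.   86. -132.] marg 20.9 zmin 0.103 dq/row 2.6 err 0.0000
2 rows ang [-0.0, 0.0, 0.0] d [2.264, 0.001, 1.06] | q [  63.   43.  -29.  103.  -30.   83. -130.] marg 23.6 zmin 0.053 dq/row 2.4 err 0.0000
```

{"api": "drive_tool", "payload": {
  "angular": [
    [-0.0374,-0.0764,0.041],
    [-0.0374,-0.0764,0.041],
    [-0.0374,-0.0764,0.041],
    [-0.0374,-0.0764,0.041],
    [-0.0374,-0.0764,0.041],
    [-0.0374,-0.0764,0.041],
    [-0.0374,-0.0764,0.041],
    [-0.0374,-0.0764,0.041],
    [-0.0374,-0.0764,0.041],
    [-0.0374,-0.0764,0.041],
    [-0.018,-0.0317,0.1036],
    [-0.018,-0.0317,0.1036],
    [-0.018,-0.0317,0.1036],
    [-0.018,-0.0317,0.1036],
    [-0.018,-0.0317,0.1036],
    [-0.018,-0.0317,0.1036],
    [-0.018,-0.0317,0.1036],
    [-0.018,-0.0317,0.1036],
    [-0.018,-0.0317,0.1036],
    [-0.018,-0.0317,0.1036]
  ],
  "delta_pos": [
    [0.17,0.18,-1.71],
    [0.17,0.18,-1.71],
    [0.17,0.18,-1.71],
    [0.17,0.18,-1.71],
    [0.17,0.18,-1.71],
    [0.17,0.18,-1.71],
    [0.17,0.18,-1.71],
    [0.17,0.18,-1.71],
    [0.17,0.18,-1.71],
    [0.17,0.18,-1.71],
    [-0.27,0.82,-0.08],
    [-0.27,0.82,-0.08],
    [-0.27,0.82,-0.08],
    [-0.27,0.82,-0.08],
    [-0.27,0.82,-0.08],
    [-0.27,0.82,-0.08],
    [-0.27,0.82,-0.08],
    [-0.27,0.82,-0.08],
    [-0.27,0.82,-0.08],
    [-0.27,0.82,-0.08]
  ],
  "gripper": [3.5,3.5,3.5,3.5,3.5,3.5,3.5,3.5,3.5,3.5,3.5,3.5,3.5,3.5,3.5,3.5,3.5,3.5,3.5,3.5]
}}

```text
time_s: 19.95
tool_pos: [0.4702, -0.2791, 0.2805]
tool_rot: [-179.9, 0.2, -0.1]
force: [0.4, -0.1, 0.2]
grip_width: 0.0408
grasp_force: 35.0
```

{"api": "drive_tool", "payload": {
  "angular": [
    [0,0,0.094],
    [0,0,0.094],
    [0,0,0.094],
    [0,0,0.094],
    [0,0,0.094],
    [0,0,0.094],
    [0,0,0.094],
    [0,0,0.094],
    [0,0,0.094],
    [0,0,0.094],
    [0,0,0.094],
    [0,0,0.094],
    [0,0,0.094],
    [0.0122,-0.0742,0.0453],
    [0.0122,-0.0742,0.0453],
    [0.0122,-0.0742,0.0453],
    [0.0122,-0.0742,0.0453],
    [0.0122,-0.0742,0.0453],
    [0.0122,-0.0742,0.0453],
    [0.0122,-0.0742,0.0453]
  ],
  "delta_pos": [
    [0,0,0],
    [0,0,0],
    [0,0,0],
    [0,0,0],
    [0,0,0],
    [0,0,0],
    [0,0,0],
    [0,0,0],
    [0,0,0],
    [0,0,0],
    [0,0,0],
    [0,0,0],
    [0,0,0],
    [-0.38,0.2,0.53],
    [-0.38,0.2,0.53],
    [-0.38,0.2,0.53],
    [-0.38,0.2,0.53],
    [-0.38,0.2,0.53],
    [-0.38,0.2,0.53],
    [-0.38,0.2,0.53]
  ],
  "gripper": [3.5,3.5,3.5,3.5,3.5,3.5,3.5,3.5,3.5,3.5,3.5,3.5,3.5,3.5,3.5,3.5,3.5,3.5,3.5,3.5]
}}

```text
time_s: 21.95
tool_pos: [0.4503, -0.249, 0.2503]
tool_rot: [179.9, 30.3, -88.7]
force: [0.2, -0.8, 0.1]
grip_width: 0.0408
grasp_force: 35.0
```

```bash
python3 - <<'E'
from tile import *
t=[180,64.9,-88.6]; P=A([.4454,-.0765,.0531])
tw([(P+[0,-.05,.1],t),(P+[0,0,.05],t)],v=.03,w=.1)
E
```

```text
t 21.95 q [  66.   19.  -31.   89.  -14.   93. -142.] p [ 0.4503 -0.249   0.2503] rot [179.9  30.3 -88.7] F [ 0.2 -0.8  0.1] w 0.0408 g 35.0
7 rows ang [0.0001, -0.0862, -0.0002] d [-0.254, 0.026, 2.254] | q [  68.   36.  -33.   99.  -30.   94. -136.] marg 12.7 zmin 0.153 dq/row 2.6 err 0.0000
3 rows ang [-0.0, 0.0001, -0.0001] d [0.803, -0.041, 2.216] | q [  66.   38.  -34.  105.  -30.   86. -134.] marg 19.3 zmin 0.103 dq/row 2.6 err 0.0000
```

{"api": "drive_tool", "payload": {
  "angular": [
    [0,-0.0862,0],
    [0,-0.0862,0],
    [0,-0.0862,0],
    [0,-0.0862,0],
    [0,-0.0862,0],
    [0,-0.0862,0],
    [0,-0.0862,0],
    [0,0,0],
    [0,0,0],
    [0,0,0],
    [0,0,0],
    [0,0,0]
  ],
  "delta_pos": [
    [-0.25,0.03,2.25],
    [-0.25,0.03,2.25],
    [-0.25,0.03,2.25],
    [-0.25,0.03,2.25],
    [-0.25,0.03,2.25],
    [-0.25,0.03,2.25],
    [-0.25,0.03,2.25],
    [0.8,-0.04,2.22],
    [0.8,-0.04,2.22],
    [0.8,-0.04,2.22],
    [0,0,0],
    [0,0,0]
  ],
  "gripper": [3.5,3.5,3.5,3.5,3.5,3.5,3.5,3.5,3.5,3.5,3.5,3.5]
}}

```text
time_s: 23.15
tool_pos: [0.4448, -0.0775, 0.1027]
tool_rot: [179.8, 64.8, -88.7]
force: [0.2, -0.8, 0.0]
grip_width: 0.0405
grasp_force: 35.0
```

```bash
python3 - <<'E'
from tile import *
np.set_printoptions(precision=4,suppress=True)
t=[180,64.9,-88.6]; Pt=A([.4454,-.0765,.0531])
tw([(Pt,t)])
M,Rt=tile_now(); print('tile',M,Rt)
P={n:eyes.read_camera(n) for n in('top','side')}; out=[]
for n,b in (('top',(250,180,330,260)),('side',(300,190,380,270))):
    p=P[n]; im=cv2.resize(np.ascontiguousarray(p['pixels'][b[1]:b[3],b[0]:b[2],::-1]),None,fx=5,fy=5,interpolation=2)
    f=lambda X:tuple(np.round((proj(p,X)-b[:2]+.5)*5-.5).astype(int))
    for sx in(-1,1):
        for sy in(-1,1): cv2.circle(im,tuple(map(int,f(M+Rt@[.039*sx,.021*sy,0]))),3,(0,255,255),1)
    for dx in(-.019,.019): cv2.circle(im,tuple(map(int,f([.4445+dx,-.062,.03]))),3,(255,0,255),-1)
    out.append(im)
cv2.imwrite('pics/m6.png',np.hstack(out))
E
```

```text
t 23.15 q [  66.   39.  -34.  103.  -30.   86. -133.] p [ 0.4448 -0.0775  0.1027] rot [179.8  64.8 -88.7] F [ 0.2 -0.8  0. ] w 0.0405 g 35.0
2 rows ang [0.001, -0.0011, -0.0003] d [2.223, -0.033, 1.098] | q [  65.   44.  -32.  103.  -28.   82. -131.] marg 22.1 zmin 0.053 dq/row 2.4 err 0.0000
tile [ 0.4439 -0.063   0.0986] [[ 0.0014  0.9997 -0.0259]
 [ 0.0023  0.0259  0.9997]
 [ 1.     -0.0015 -0.0023]]
```

View pics/m6.png

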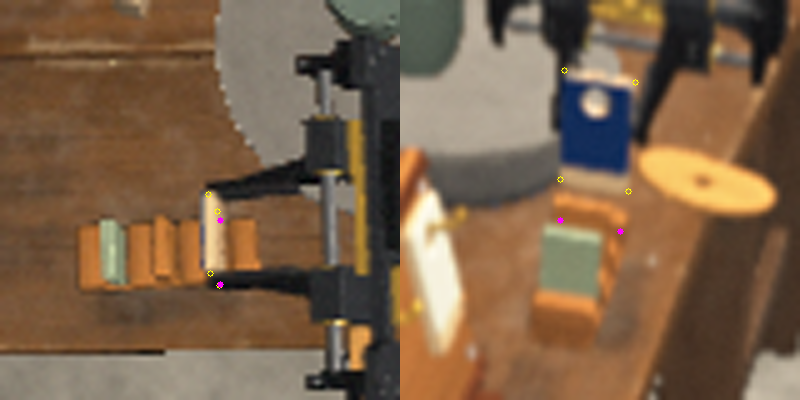

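The tile is upright with the hole on top and blue facing +y. The predicted corners match the picture, so I'll lower it into the slot.

{"api": "drive_tool", "payload": {
  "angular": [
    [0,0,0],
    [0,0,0],
    [0,0,0],
    [0,0,0],
    [0,0,0],
    [0,0,0],
    [0,0,0],
    [0,0,0],
    [0,0,0],
    [0,0,0]
  ],
  "delta_pos": [
    [-0.07,-0.03,0.15],
    [0.45,0,0.21],
    [0.45,0,0.21],
    [0.45,0,0.21],
    [0.45,0,0.21],
    [0.45,0,0.21],
    [0.45,0,0.21],
    [0.45,0,0.21],
    [0.45,0,0.21],
    [0,0,0]
  ],
  "gripper": [3.5,3.5,3.5,3.5,3.5,3.5,3.5,3.5,3.5,3.5]
}}

```text
time_s: 24.25
tool_pos: [0.4447, -0.0749, 0.0697]
tool_rot: [-179.5, 65.4, -87.8]
force: [-14.2, -7.8, 35.1]
grip_width: 0.0405
grasp_force: 45.5
```

```bash
python3 - <<'E'
from tile import *
np.set_printoptions(precision=4,suppress=True)
tw([]); M,Rt=tile_now(); print('tile',M,'bottom',M[2]-.039, telemetry.get_obs()['wrist_torque'])
P={n:eyes.read_camera(n) for n in('top','side')}; out=[]
for n,b in (('top',(260,195,310,245)),('side',(315,195,365,245))):
    p=P[n]; im=cv2.resize(np.ascontiguousarray(p['pixels'][b[1]:b[3],b[0]:b[2],::-1]),None,fx=8,fy=8,interpolation=2)
    out.append(im)
cv2.imwrite('pics/m7.png',np.hstack(out))
E
```

```text
t 24.25 q [  65.   43.  -33.  103.  -29.   83. -131.] p [ 0.4447 -0.0749  0.0697] rot [-179.5   65.4  -87.8] F [-14.2  -7.8  35.1] w 0.0405 g 45.5
tile [ 0.4437 -0.0604  0.0658] bottom 0.026786727038173107 [ 2.8901 -0.8522  1.371 ]
```

View pics/m7.png

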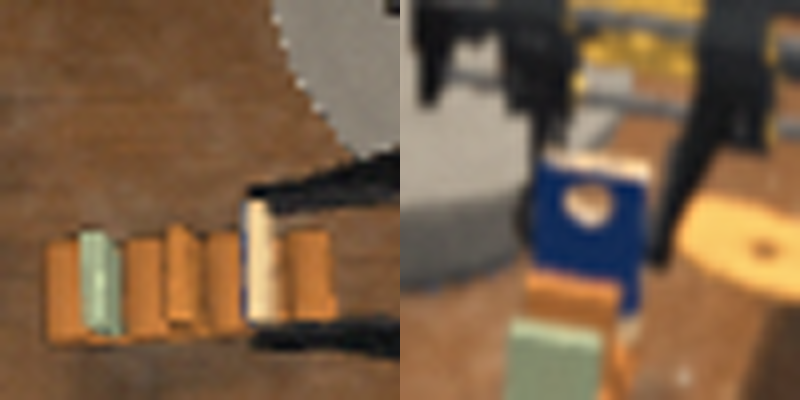

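The contact at 35 N isn't the slot: the gripper body, which is 190 mm wide, is resting on the rim of the banding wheel. I'll back up, then insert with the tile leaning about 12° so the body stays above the wheel.

{"api": "drive_tool", "payload": {
  "angular": [
    [0,0,0],
    [0,0,0],
    [0,0,0],
    [0,0,0],
    [0,0,0]
  ],
  "delta_pos": [
    [-0.45,0,-0.21],
    [-0.9,0,-0.42],
    [-0.9,0,-0.42],
    [-0.9,0,-0.42],
    [0,0,0]
  ],
  "gripper": [3.5,3.5,3.5,3.5,3.5]
}}

```text
time_s: 24.85
tool_pos: [0.4452, -0.0751, 0.0983]
tool_rot: [179.9, 64.7, -88.5]
force: [-0.0, -0.0, -1.0]
grip_width: 0.0407
grasp_force: 35.0
```

```bash
python3 - <<'E'
from tile import *
np.set_printoptions(precision=4,suppress=True)
p=eyes.read_camera('top'); c=atz(p,(328.8,188.4),.061); print('wheel',c)
c2=atz(p,((586/2.5)+130,120+171/2.5),.061); print(c2)
print('tile',*tile_now())
ph=np.radians(12); g=np.radians(1.3)
xx=A([0,np.sin(ph),np.cos(ph)]); zz=A([0,np.cos(ph),-np.sin(ph)]); S=e('z',1.3)*R.from_matrix(np.c_[xx,np.cross(zz,xx),zz])
way=[]
for zb in (.055,.0155):
    # bottom face centre placed so the tile passes slot middle height (z=.022) at y=-.061
    b=A([.4445,-.061+(zb-.020)*np.tan(ph),zb]) if zb<.03 else A([.4445,-.061,zb])
    if zb<.03: b[1]=-.061-(.0225-zb)*np.tan(ph)
    mid=b+S.apply([.039,0,0]); way.append(tcp_for(mid,S))
for w in way: print(w)
P,t=way[1]; r=e('xyz',t)
cs=[P+r.apply([sx*.0375,sy*.095,-.056]) for sx in(-1,1) for sy in(-1,1)]; print(A(cs))
way[0]=(A([way[1][0][0],way[1][0][1],way[0][0][2]]),way[0][1])
tw(way,v=.006)
E
```

```text
wheel [ 0.5613 -0.1669  0.061 ]
[ 0.5599 -0.271   0.061 ]
tile [ 0.444  -0.0606  0.0934] [[ 0.0011  0.9996 -0.0266]
 [ 0.0033  0.0266  0.9996]
 [ 1.     -0.0012 -0.0032]]
(array([ 0.4452, -0.0662,  0.1002]), array([180. ,  52.9, -88.7]))
(array([ 0.4452, -0.0677,  0.0607]), array([180. ,  52.9, -88.7]))
[[ 0.5407 -0.0876  0.1243]
 [ 0.3507 -0.0919  0.1243]
 [ 0.5417 -0.1328  0.0645]
 [ 0.3518 -0.1371  0.0645]]
t 24.9 q [  66.   40.  -34.  103.  -30.   85. -133.] p [ 0.4449 -0.0751  0.0975] rot [179.8  64.7 -88.6] F [-0.2 -0.1 -0.6] w 0.0405 g 35.0
2 rows ang [0.002, 0.1031, 0.0005] d [-0.291, -0.023, 0.263] | q [  64.   31.  -34.  107.  -28.   79. -136.] marg 18.2 zmin 0.099 dq/row 4.5 err 0.0000
7 rows ang [-0.0, 0.0, 0.0] d [0.45, 0.0, 0.34] | q [  63.   34.  -33.  108.  -26.   75. -134.] marg 18.4 zmin 0.061 dq/row 0.5 err 0.0000
```

```bash
python3 - <<'E'
from tile import *
np.set_printoptions(precision=4,suppress=True)
ph=np.radians(10)
xx=A([0,np.sin(ph),np.cos(ph)]); zz=A([0,np.cos(ph),-np.sin(ph)]); S=e('z',1)*R.from_matrix(np.c_[xx,np.cross(zz,xx),zz])
b=A([.4445,-.061-(.0245-.0185)*np.tan(ph),.0185]); P,t=tcp_for(b+S.apply([.039,0,0]),S); r=e('xyz',t)
print(P,t,(P+r.apply([.0375,0,-.056]))[2])
tw([(P+[0,0,.035],t),(P,t)],v=.005)
E
```

```text
[ 0.4452 -0.0688  0.0634] [180.   54.9 -89. ] 0.06496497709378836
t 24.9 q [  66.   40.  -34.  103.  -30.   85. -133.] p [ 0.4449 -0.0751  0.0975] rot [179.8  64.7 -88.6] F [-0.2 -0.1 -0.6] w 0.0405 g 35.0
2 rows ang [0.0043, 0.0856, 0.0018] d [-0.186, -0.021, 0.255] | q [  64.   32.  -34.  107.  -28.   80. -135.] marg 18.8 zmin 0.098 dq/row 3.7 err 0.0000
7 rows ang [-0.0, 0.0, 0.0] d [0.409, 0.0, 0.287] | q [  64.   35.  -33.  107.  -27.   76. -134.] marg 19.0 zmin 0.063 dq/row 0.5 err 0.0000
```

{"api": "drive_tool", "payload": {
  "angular": [
    [0.0043,0.0856,0.0018],
    [0.0043,0.0856,0.0018],
    [0,0,0],
    [0,0,0],
    [0,0,0],
    [0,0,0],
    [0,0,0],
    [0,0,0],
    [0,0,0],
    [0,0,0],
    [0,0,0]
  ],
  "delta_pos": [
    [-0.19,-0.02,0.26],
    [-0.19,-0.02,0.26],
    [0,0,0],
    [0.41,0,0.29],
    [0.41,0,0.29],
    [0.41,0,0.29],
    [0.41,0,0.29],
    [0.41,0,0.29],
    [0.41,0,0.29],
    [0.41,0,0.29],
    [0,0,0]
  ],
  "gripper": [3.5,3.5,3.5,3.5,3.5,3.5,3.5,3.5,3.5,3.5,3.5]
}}

```text
time_s: 26.0
tool_pos: [0.4446, -0.0682, 0.0624]
tool_rot: [179.8, 55.0, -89.1]
force: [-0.3, -0.0, -0.7]
grip_width: 0.0409
grasp_force: 35.0
```

```bash
python3 - <<'E'
from tile import *
np.set_printoptions(precision=4,suppress=True)
M,Rt=tile_now();print('tile',M,M-Rt@[.039,0,0])
tw([(A([.4452,-.0688,.0634])+[0,-.10,.08],[180,54.9,-89])],n=5)
E
```

```text
tile [ 0.4437 -0.0546  0.0559] [ 0.4438 -0.0613  0.0175]
t 26.0 q [  64.   35.  -33.  107.  -27.   77. -134.] p [ 0.4446 -0.0682  0.0624] rot [179.8  55.  -89.1] F [-0.3 -0.  -0.7] w 0.0409 g 35.0
5 rows ang [0.0002, 0.0004, -0.0003] d [-0.172, 0.024, -2.578] | q [  67.   34.  -32.   96.  -25.   91. -136.] marg 18.0 zmin 0.079 dq/row 2.9 err 0.0000
```

The tile is in the slot with no contact force. I'll release it, retreat along the tool, and look.

{"api": "drive_tool", "payload": {
  "angular": [
    [0,0,0],
    [0,0,0],
    [0,0,0],
    [0,0,0],
    [0,0,0],
    [0,0,0],
    [0,0,0],
    [0,0,0],
    [0,0,0],
    [0,0,0],
    [0,0,0]
  ],
  "delta_pos": [
    [0,0,0],
    [0,0,0],
    [0,0,0],
    [0,0,0],
    [0,0,0],
    [-0.1,0,-1.5],
    [-0.1,0,-1.5],
    [-0.17,0,-2.5],
    [-0.17,0,-2.5],
    [-0.17,0,-2.5],
    [-0.17,0,-2.5]
  ],
  "gripper": [4.5,4.8,5.5,6.5,6.5,6.5,6.5,6.5,6.5,6.5,6.5]
}}

```text
time_s: 27.1
tool_pos: [0.4467, -0.1712, 0.1459]
tool_rot: [179.9, 54.9, -89.1]
force: [0.5, 0.2, -0.5]
grip_width: 0.0648
grasp_force: 0.0
```

```bash
python3 - <<'E'
from tile import *
np.set_printoptions(precision=4,suppress=True)
tw([])
P={n:eyes.read_camera(n) for n in('top','side')}; out=[]
for n,b in (('top',(260,195,310,245)),('side',(315,195,365,245))):
    p=P[n]; im=cv2.resize(np.ascontiguousarray(p['pixels'][b[1]:b[3],b[0]:b[2],::-1]),None,fx=8,fy=8,interpolation=2)
    f=lambda X:tuple(map(int,np.round((proj(p,X)-b[:2]+.5)*8-.5)))
    for ph,col in ((0,(0,255,255)),(12,(255,0,255)),(-12,(0,255,0))):
        a=np.radians(ph)
        for s in(-1,1):
          for L in ((0,.078) if n=='side' else (.078,)): cv2.circle(im,f([.4445+s*.021,-.061+np.sin(a)*(L-.01),.010+np.cos(a)*L]),3,col,1)
    out.append(im)
    for t in('new_tile_mid','new_tile_hole'): print(n,t,[(np.round(x['centre'],1),round(x['p'],2)) for x in models.search_frame(p,t)[:1]])
cv2.imwrite('pics/m8.png',np.hstack(out))
E
```

```text
t 27.1 q [  67.   34.  -31.   96.  -25.   91. -136.] p [ 0.4467 -0.1712  0.1459] rot [179.9  54.9 -89.1] F [ 0.5  0.2 -0.5] w 0.0648 g 0.0
top new_tile_mid [(array([286.2, 228.9]), 0.41)]
top new_tile_hole [(array([288.1, 228.6]), 0.7)]
side new_tile_mid [(array([360.1, 226.3]), 0.4)]
side new_tile_hole [(array([335.9, 225.3]), 0.54)]
```

View pics/m8.png

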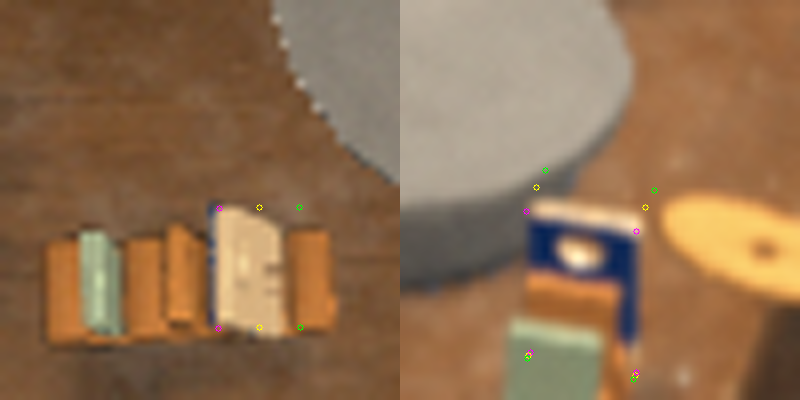

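The tile stands in the slot leaning about 12° toward +y, with blue facing +y and the hole up. Now I'll compute the second grasp.

```bash
cat > g2.py <<'E'
from tw import *
np.set_printoptions(precision=4,suppress=True)
def tileS(lean,yaw):
    ph=np.radians(lean); xx=A([0,np.sin(ph),np.cos(ph)]); zz=A([0,np.cos(ph),-np.sin(ph)])
    return e('z',yaw)*R.from_matrix(np.c_[xx,np.cross(zz,xx),zz])
al=np.radians(17)
# tool axes in tile axes: z=cos(-x)+sin(-z); tool y = -/+ tile y
zt=A([-np.cos(al),0,-np.sin(al)]); yt=A([0,-1.,0]); RG=R.from_matrix(np.c_[np.cross(yt,zt),yt,zt])
gp=A([.021,0,0])             # grasp point on tile axis (from mid): 60 mm from bottom
TG=gp-RG.apply([-.003,0,-.005])  # TCP in tile frame
def tool(mid,S): return A(mid)+S.apply(TG),(S*RG).as_euler('xyz',degrees=True)
E
python3 - <<'E'
from g2 import *
P={n:eyes.read_camera(n) for n in('top','side')}
H=[]
for n,p in P.items():
    x=models.search_frame(p,'new_tile_hole')[0]; H.append((p,x['centre'])); print(n,np.round(x['centre'],1),x['p'])
print('hole tri',tri(*H[0],*H[1]))
for lean in (10,12,13.5):
    S=tileS(lean,2); b=A([.4445,-.0625,.0108]); hole=b+S.apply([.063,0,0]); print(lean,hole,[np.round(proj(p,hole),1) for p in P.values()])
S=tileS(12,2); b=A([.4440,-.0625,.0108]); mid=b+S.apply([.039,0,0]); G,t=tool(mid,S); print(G,t)
up=e('xyz',t).apply([0,0,-1.])
tw([((.46,-.24,.27),[180,25,-70]),((.48,-.24,.3),[180,0,-20]),((.49,-.2,.32),[180,0,50]),((.48,-.1,.30),[180,10,80]),(G+up*.10,t),(G+up*.05,t),(G,t)],v=.035)
E
```

```text
top [287.9 229.1] 0.48Traceback (most recent call last):
  File "<stdin>", line 5, in <module>
IndexError: list index out of range
```

```bash
python3 - <<'E'
from g2 import *
P={n:eyes.read_camera(n) for n in('top','side')}
for yb in (-.0635,-.0615):
  for lean in (10,12,14):
    S=tileS(lean,2); b=A([.4440,yb,.0108]); hole=b+S.apply([.063,0,.004]); tl=b+S.apply([.078,0,.004])
    print(yb,lean,'hole side (336.7,226):',proj(P['side'],hole),'top edge glaze at row~229 (286.0 expected):',proj(P['top'],tl))
S=tileS(12,2); b=A([.4440,-.0625,.0108]); mid=b+S.apply([.039,0,0]); G,t=tool(mid,S); print(G,t)
up=e('xyz',t).apply([0,0,-1.])
tw([((.46,-.24,.27),[180,25,-70]),((.48,-.24,.3),[180,0,-20]),((.49,-.2,.32),[180,0,50]),((.48,-.1,.30),[180,10,80]),(G+up*.10,t),(G+up*.05,t),(G,t)],v=.035)
E
```

```text
-0.0635 10 hole side (336.7,226): [337.4274 225.8629] top edge glaze at row~229 (286.0 expected): [286.5531 228.4557]
-0.0635 12 hole side (336.7,226): [337.2637 226.4172] top edge glaze at row~229 (286.0 expected): [285.6232 228.5266]
-0.0635 14 hole side (336.7,226): [337.1001 226.9893] top edge glaze at row~229 (286.0 expected): [284.7059 228.6003]
-0.0615 10 hole side (336.7,226): [337.2585 226.2347] top edge glaze at row~229 (286.0 expected): [285.8353 228.4663]
-0.0615 12 hole side (336.7,226): [337.0944 226.7902] top edge glaze at row~229 (286.0 expected): [284.9057 228.5372]
-0.0615 14 hole side (336.7,226): [336.9304 227.3633] top edge glaze at row~229 (286.0 expected): [283.9888 228.6109]
[ 0.4437 -0.0551  0.0666] [-180.  -29.  -88.]
t 27.7 q [  67.   34.  -31.   96.  -25.   91. -136.] p [ 0.4466 -0.1692  0.1446] rot [179.9  55.  -89.1] F [ 0.2 -0.6 -0.1] w 0.0649 g 0.0
6 rows ang [-0.0357, 0.0865, -0.0429] d [-0.529, -0.097, -2.38] | q [  61.   21.  -33.   84.   -6.   97. -133.] marg 18.4 zmin 0.163 dq/row 3.2 err 0.0000
9 rows ang [-0.0212, 0.0453, -0.0954] d [0.071, -0.191, -0.358] | q [ 63.   7. -41.  92.   4.  82. -89.] marg 21.6 zmin 0.273 dq/row 5.6 err 0.0000
11 rows ang [-0.0, 0.0, -0.111] d [0.174, -0.359, -0.182] | q [ 66.   6. -48.  91.   4.  84. -23.] marg 23.4 zmin 0.302 dq/row 6.3 err 0.0000
5 rows ang [-0.0092, -0.0341, -0.1045] d [1.716, -1.134, 0.274] | q [ 60.  -1. -55.  98.   9.  81.  -7.] marg 16.8 zmin 0.300 dq/row 3.8 err 0.0000
25 rows ang [-0.0194, 0.0041, 0.1161] d [-0.288, -0.792, 0.415] | q [  82.  -17.  -79.  119.  -10.   61. -154.] marg 0.0 zmin 0.154 dq/row 10.3 err 0.1038
2 rows ang [0.0003, 0.0003, -0.0001] d [-0.001, -0.005, 2.499] | q [  90.  -17.  -79.  123.  -11.   53. -154.] marg 0.0 zmin 0.110 dq/row 4.3 err 0.0998
2 rows ang [-0.0, -0.0, -0.0] d [-0.0, -0.0, 2.5] | q [ 100.  -17.  -79.  127.  -12.   46. -154.] marg 0.0 zmin 0.067 dq/row 5.1 err 0.1014
```

```bash
sed -i 's/yt=A(\[0,-1.,0\])/yt=A([0,1.,0])/' g2.py; python3 - <<'E'
from g2 import *
S=tileS(11,2); b=A([.4440,-.0625,.0108]); mid=b+S.apply([.039,0,0]); G,t=tool(mid,S); print(G,t,mid)
up=e('xyz',t).apply([0,0,-1.])
w0=[((.46,-.24,.27),[180,25,-70]),((.48,-.24,.3),[180,0,-20]),((.49,-.2,.32),[180,0,50]),((.48,-.1,.30),[180,10,80])]
tw(w0+[(G+up*.10,t),(G+up*.05,t),(G,t)],v=.035)
E
```

```text
[ 0.4436 -0.0508  0.0639] [-180.   28.   92.] [ 0.4437 -0.0551  0.0491]
t 27.7 q [  67.   34.  -31.   96.  -25.   91. -136.] p [ 0.4466 -0.1692  0.1446] rot [179.9  55.  -89.1] F [ 0.2 -0.6 -0.1] w 0.0649 g 0.0
6 rows ang [-0.0357, 0.0865, -0.0429] d [-0.529, -0.097, -2.38] | q [  61.   21.  -33.   84.   -6.   97. -133.] marg 18.4 zmin 0.163 dq/row 3.2 err 0.0000
9 rows ang [-0.0212, 0.0453, -0.0954] d [0.071, -0.191, -0.358] | q [ 63.   7. -41.  92.   4.  82. -89.] marg 21.6 zmin 0.273 dq/row 5.6 err 0.0000
11 rows ang [-0.0, 0.0, -0.111] d [0.174, -0.359, -0.182] | q [ 66.   6. -48.  91.   4.  84. -23.] marg 23.4 zmin 0.302 dq/row 6.3 err 0.0000
5 rows ang [-0.0092, -0.0341, -0.1045] d [1.716, -1.134, 0.274] | q [ 60.  -1. -55.  98.   9.  81.  -7.] marg 16.8 zmin 0.300 dq/row 3.8 err 0.0000
6 rows ang [-0.0114, -0.0522, -0.0331] d [2.221, -0.799, 1.889] | q [ 45.   8. -68. 117.  35.  73. -36.] marg 11.4 zmin 0.152 dq/row 7.3 err 0.0000
2 rows ang [-0.0001, 0.0001, -0.0001] d [0.001, -0.001, 2.501] | q [ 44.  12. -65. 120.  41.  70. -40.] marg 12.5 zmin 0.108 dq/row 3.0 err 0.0000
2 rows ang [-0.0, -0.0, -0.0] d [-0.0, 0.0, 2.5] | q [ 43.  17. -62. 122.  47.  66. -44.] marg 15.6 zmin 0.064 dq/row 3.2 err 0.0000
```

```bash
cat >> g2.py <<'E'
RK=A([.4965,.1968]); RY=1.4
rk=e('z',RY)
u_=rk.apply([.2588,0,.9659]); o_=rk.apply([-.9659,0,.2588])
HS=R.from_matrix(np.c_[u_,np.cross(o_,u_),o_])
root=A([*RK,0])+rk.apply([.003,0,.142])
def hang(out,upp): # tile pose with hole at given out/up of the stem axis
    hole=root+o_*out+u_*upp; return tool(hole-u_*.024,HS)
E
python3 - <<'E'
from g2 import *
S=tileS(11,2); b=A([.4440,-.0625,.0108]); mid=b+S.apply([.039,0,0]); G,t=tool(mid,S)
up=e('xyz',t).apply([0,0,-1.])
w0=[((.46,-.24,.27),[180,25,-70]),((.48,-.24,.3),[180,0,-20]),((.49,-.2,.32),[180,0,50]),((.48,-.1,.30),[180,10,80])]
w1=[(G+up*.10,t),(G,t),(G+[0,0,.14],t)]
h0=hang(.08,.004); h1=hang(.014,.004); print(h0,h1)
import itertools
for mid in ([((.45,0.0,.28),[180,10,140])],[((.42,-.05,.28),[180,0,120]),((.40,.12,.28),[180,0,160])]):
  print('---'); tw(w0+w1+mid+[(h0[0]+[0,0,.05],h0[1]),h0,h1],v=.035)
E
```

```text
(array([0.4197, 0.1949, 0.1586]), array([ 180.    ,    2.0007, -178.6   ])) (array([0.4834, 0.1965, 0.1415]), array([ 180.    ,    2.0007, -178.6   ]))
---
t 27.7 q [  67.   34.  -31.   96.  -25.   91. -136.] p [ 0.4466 -0.1692  0.1446] rot [179.9  55.  -89.1] F [ 0.2 -0.6 -0.1] w 0.0649 g 0.0
6 rows ang [-0.0357, 0.0865, -0.0429] d [-0.529, -0.097, -2.38] | q [  61.   21.  -33.   84.   -6.   97. -133.] marg 18.4 zmin 0.163 dq/row 3.2 err 0.0000
9 rows ang [-0.0212, 0.0453, -0.0954] d [0.071, -0.191, -0.358] | q [ 63.   7. -41.  92.   4.  82. -89.] marg 21.6 zmin 0.273 dq/row 5.6 err 0.0000
11 rows ang [-0.0, 0.0, -0.111] d [0.174, -0.359, -0.182] | q [ 66.   6. -48.  91.   4.  84. -23.] marg 23.4 zmin 0.302 dq/row 6.3 err 0.0000
5 rows ang [-0.0092, -0.0341, -0.1045] d [1.716, -1.134, 0.274] | q [ 60.  -1. -55.  98.   9.  81.  -7.] marg 16.8 zmin 0.300 dq/row 3.8 err 0.0000
6 rows ang [-0.0114, -0.0522, -0.0331] d [2.221, -0.799, 1.889] | q [ 45.   8. -68. 117.  35.  73. -36.] marg 11.4 zmin 0.152 dq/row 7.3 err 0.0000
3 rows ang [-0.0001, 0.0, -0.0001] d [0.001, -0.0, 3.334] | q [ 
[... 1951 characters left out ...]
ng [-0.0199, 0.0798, -0.0798] d [-0.256, -0.433, -1.252] | q [ 50. -11. -37. 108.  -7.  80.  44.] marg 4.0 zmin 0.216 dq/row 14.6 err 0.0000
6 rows ang [-0.0, 0.0, -0.1163] d [2.23, 1.869, 0.0] | q [ 37. -15. -44. 109. -11.  81.  65.] marg 2.1 zmin 0.280 dq/row 4.0 err 0.0000
4 rows ang [-0.0017, -0.0086, -0.0934] d [-0.069, 1.942, 1.788] | q [ 32.  -7. -53. 112.  -5.  69.  71.] marg 3.9 zmin 0.209 dq/row 3.0 err 0.0000
2 rows ang [0.0001, 0.0, -0.0001] d [0.087, -0.001, 2.5] | q [ 32.  -3. -56. 116.  -1.  63.  68.] marg 12.1 zmin 0.159 dq/row 3.2 err 0.0000
2 rows ang [-0.0, 0.0, 0.0] d [-3.155, -0.0, 0.964] | q [ 30.  11. -57. 109.  12.  62.  59.] marg 21.7 zmin 0.141 dq/row 7.3 err 0.0000
```

{"api": "drive_tool", "payload": {
  "angular": [
    [-0.0357,0.0865,-0.0429],
    [-0.0357,0.0865,-0.0429],
    [-0.0357,0.0865,-0.0429],
    [-0.0357,0.0865,-0.0429],
    [-0.0357,0.0865,-0.0429],
    [-0.0357,0.0865,-0.0429],
    [-0.021,0.0453,-0.0954],
    [-0.021,0.0453,-0.0954],
    [-0.021,0.0453,-0.0954],
    [-0.021,0.0453,-0.0954],
    [-0.021,0.0453,-0.0954],
    [-0.021,0.0453,-0.0954],
    [-0.021,0.0453,-0.0954],
    [-0.021,0.0453,-0.0954],
    [-0.021,0.0453,-0.0954]
  ],
  "delta_pos": [
    [-0.53,-0.1,-2.38],
    [-0.53,-0.1,-2.38],
    [-0.53,-0.1,-2.38],
    [-0.53,-0.1,-2.38],
    [-0.53,-0.1,-2.38],
    [-0.53,-0.1,-2.38],
    [0.07,-0.19,-0.36],
    [0.07,-0.19,-0.36],
    [0.07,-0.19,-0.36],
    [0.07,-0.19,-0.36],
    [0.07,-0.19,-0.36],
    [0.07,-0.19,-0.36],
    [0.07,-0.19,-0.36],
    [0.07,-0.19,-0.36],
    [0.07,-0.19,-0.36]
  ],
  "gripper": [6.5,6.5,6.5,6.5,6.5,6.5,6.5,6.5,6.5,6.5,6.5,6.5,6.5,6.5,6.5]
}}

```text
time_s: 29.2
tool_pos: [0.4802, -0.2398, 0.3005]
tool_rot: [-180.0, -0.1, -19.8]
force: [-0.1, -0.0, -0.1]
grip_width: 0.0649
grasp_force: 0.0
```

{"api": "drive_tool", "payload": {
  "angular": [
    [0,0,-0.111],
    [0,0,-0.111],
    [0,0,-0.111],
    [0,0,-0.111],
    [0,0,-0.111],
    [0,0,-0.111],
    [0,0,-0.111],
    [0,0,-0.111],
    [0,0,-0.111],
    [0,0,-0.111],
    [0,0,-0.111],
    [-0.009,-0.034,-0.1045],
    [-0.009,-0.034,-0.1045],
    [-0.009,-0.034,-0.1045],
    [-0.009,-0.034,-0.1045],
    [-0.009,-0.034,-0.1045]
  ],
  "delta_pos": [
    [0.17,-0.36,-0.18],
    [0.17,-0.36,-0.18],
    [0.17,-0.36,-0.18],
    [0.17,-0.36,-0.18],
    [0.17,-0.36,-0.18],
    [0.17,-0.36,-0.18],
    [0.17,-0.36,-0.18],
    [0.17,-0.36,-0.18],
    [0.17,-0.36,-0.18],
    [0.17,-0.36,-0.18],
    [0.17,-0.36,-0.18],
    [1.72,-1.13,0.27],
    [1.72,-1.13,0.27],
    [1.72,-1.13,0.27],
    [1.72,-1.13,0.27],
    [1.72,-1.13,0.27]
  ],
  "gripper": [6.5,6.5,6.5,6.5,6.5,6.5,6.5,6.5,6.5,6.5,6.5,6.5,6.5,6.5,6.5,6.5]
}}

```text
time_s: 30.8
tool_pos: [0.4799, -0.0989, 0.3003]
tool_rot: [-180.0, 9.9, 80.2]
force: [0.3, 0.7, 0.9]
grip_width: 0.065
grasp_force: 0.0
```

```bash
python3 - <<'E'
from g2 import *
S=tileS(11,2); b=A([.4440,-.0625,.0108]); mid=b+S.apply([.039,0,0]); G,t=tool(mid,S)
up=e('xyz',t).apply([0,0,-1.])
tw([(G+up*.08,t)],n=8)
E
```

```text
t 30.8 q [ 57.  -1. -55.  98.   9.  84.  -8.] p [ 0.4799 -0.0989  0.3003] rot [-180.     9.9   80.2] F [0.3 0.7 0.9] w 0.065 g 0.0
8 rows ang [-0.0084, -0.0392, -0.0244] d [1.622, -0.578, 1.66] | q [ 41.  10. -66. 117.  36.  74. -38.] marg 13.3 zmin 0.135 dq/row 5.4 err 0.0000
```

{"api": "drive_tool", "payload": {
  "angular": [
    [-0.0084,-0.0392,-0.0244],
    [-0.0084,-0.0392,-0.0244],
    [-0.0084,-0.0392,-0.0244],
    [-0.0084,-0.0392,-0.0244],
    [-0.0084,-0.0392,-0.0244],
    [-0.0084,-0.0392,-0.0244],
    [-0.0084,-0.0392,-0.0244],
    [-0.0084,-0.0392,-0.0244],
    [0,0,0],
    [0,0,0]
  ],
  "delta_pos": [
    [1.62,-0.58,1.66],
    [1.62,-0.58,1.66],
    [1.62,-0.58,1.66],
    [1.62,-0.58,1.66],
    [1.62,-0.58,1.66],
    [1.62,-0.58,1.66],
    [1.62,-0.58,1.66],
    [1.62,-0.58,1.66],
    [0,0,0],
    [0,0,0]
  ],
  "gripper": [6.2,6.2,6.2,6.2,6.2,6.2,6.2,6.2,6.2,6.2]
}}

```text
time_s: 31.8
tool_pos: [0.4429, -0.0142, 0.1351]
tool_rot: [-180.0, 27.9, 91.8]
force: [0.6, -0.2, 1.1]
grip_width: 0.0619
grasp_force: 0.0
```

```bash
python3 - <<'E'
from g2 import *
S=tileS(11,2); b=A([.4440,-.0625,.0108]); mid=b+S.apply([.039,0,0]); G,t=tool(mid,S)
tw([(G,t)],n=8)
p=eyes.read_camera('side');b=(305,180,375,250); im=cv2.resize(np.ascontiguousarray(p['pixels'][b[1]:b[3],b[0]:b[2],::-1]),None,fx=8,fy=8,interpolation=2)
f=lambda X:tuple(map(int,np.round((proj(p,X)-b[:2]+.5)*8-.5)))
for yy in(-.0325,.0325):
  for xx in (-.0095,.0095): cv2.circle(im,f(G+e('xyz',t).apply([xx,yy,.014])),4,(0,255,255),1)
cv2.imwrite('pics/m9.png',im)
E
```

```text
t 31.8 q [ 40.  10. -66. 117.  36.  75. -39.] p [ 0.4429 -0.0142  0.1351] rot [-180.    27.9   91.8] F [ 0.6 -0.2  1.1] w 0.0619 g 0.0
8 rows ang [-0.0003, -0.0002, -0.0004] d [0.014, -0.006, 1.001] | q [ 39.  17. -61. 121.  45.  69. -45.] marg 13.7 zmin 0.064 dq/row 1.2 err 0.0000
```

View pics/m9.png

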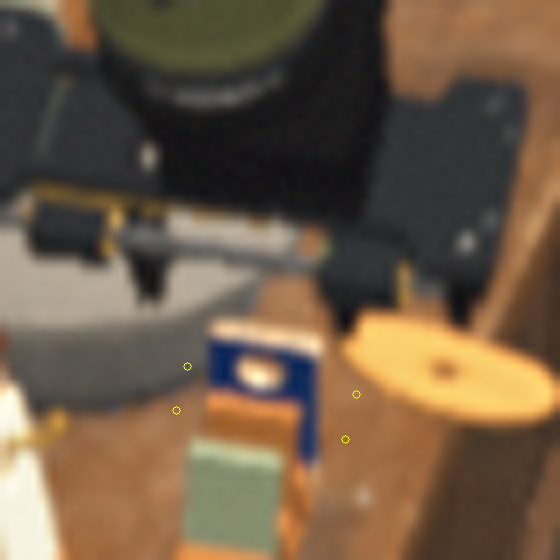

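The predicted fingertip places (circles) straddle the tile, so I'll go in.

{"api": "drive_tool", "payload": {
  "angular": [
    [0,0,0],
    [0,0,0],
    [0,0,0],
    [0,0,0],
    [0,0,0],
    [0,0,0],
    [0,0,0],
    [0,0,0],
    [0,0,0]
  ],
  "delta_pos": [
    [0,0,1],
    [0,0,1],
    [0,0,1],
    [0,0,1],
    [0,0,1],
    [0,0,1],
    [0,0,1],
    [0.1,-0.05,1],
    [0,0,0]
  ],
  "gripper": [6.2,6.2,6.2,6.2,6.2,6.2,6.2,6.2,6.2]
}}

```text
time_s: 32.75
tool_pos: [0.4424, -0.0518, 0.0624]
tool_rot: [-179.9, 27.9, 91.7]
force: [-0.2, -0.2, 0.9]
grip_width: 0.0619
grasp_force: 0.0
```

{"api": "drive_tool", "payload": {
  "angular": [
    [0,0,0],
    [0,0,0],
    [0,0,0],
    [0,0,0],
    [0,0,0],
    [0,0,0]
  ],
  "delta_pos": [
    [0,0,0],
    [0,0,0],
    [0,0,0],
    [0,0,0],
    [0,0,0],
    [0,0,0]
  ],
  "gripper": [5,4.4,3.5,3.5,3.5,3.5],
  "squeeze": 35
}}

```text
time_s: 33.35
tool_pos: [0.4439, -0.051, 0.0641]
tool_rot: [179.9, 28.0, 91.7]
force: [-0.3, 0.5, 1.5]
grip_width: 0.0415
grasp_force: 35.0
```

```bash
python3 - <<'E'
from g2 import *
o=telemetry.get_obs(); G=A(o['tool_pos']); t=o['tool_rot']
h0=hang(.08,.004)
tw([(G+[0,0,.15],t),((.42,-.05,.28),[180,0,120]),((.40,.10,.27),[180,0,160]),(h0[0]+[0,0,.04],h0[1])],w=.1)
E
```

```text
t 33.35 q [ 39.  17. -61. 121.  44.  69. -45.] p [ 0.4439 -0.051   0.0641] rot [179.9  28.   91.7] F [-0.3  0.5  1.5] w 0.0415 g 35.0
4 rows ang [0.0, 0.0, 0.0] d [-1.758, 0.006, -3.313] | q [ 51.  -4. -66. 113.  25.  77. -20.] marg 12.5 zmin 0.102 dq/row 6.4 err 0.0000
7 rows ang [-0.017, 0.0683, -0.0691] d [-0.167, -0.368, -0.933] | q [ 47. -12. -37. 107.  -7.  83.  41.] marg 3.8 zmin 0.223 dq/row 11.8 err 0.0000
7 rows ang [0.0, 0.0, -0.0998] d [1.701, 1.405, 0.143] | q [ 35. -14. -44. 109. -10.  82.  63.] marg 3.1 zmin 0.270 dq/row 3.6 err 0.0000
4 rows ang [-0.0016, -0.0086, -0.0933] d [0.034, 2.433, 1.788] | q [ 29.  -4. -55. 111.  -3.  70.  66.] marg 5.4 zmin 0.199 dq/row 3.0 err 0.0000
```

{"api": "drive_tool", "payload": {
  "angular": [
    [0,0,0],
    [0,0,0],
    [0,0,0],
    [0,0,0],
    [0,0,0],
    [-0.015,0.06,-0.0605],
    [-0.015,0.06,-0.0605],
    [-0.015,0.06,-0.0605],
    [-0.015,0.06,-0.0605],
    [-0.015,0.06,-0.0605],
    [-0.015,0.06,-0.0605],
    [-0.015,0.06,-0.0605],
    [-0.015,0.06,-0.0605],
    [0,0,-0.1],
    [0,0,-0.1],
    [0,0,-0.1],
    [0,0,-0.1],
    [0,0,-0.1],
    [0,0,-0.1],
    [0,0,-0.1]
  ],
  "delta_pos": [
    [-0.7,0,-1.32],
    [-1.4,0,-2.65],
    [-1.64,0,-3.1],
    [-1.64,0,-3.1],
    [-1.64,0,-3.1],
    [-0.15,-0.32,-0.82],
    [-0.15,-0.32,-0.82],
    [-0.15,-0.32,-0.82],
    [-0.15,-0.32,-0.82],
    [-0.15,-0.32,-0.82],
    [-0.15,-0.32,-0.82],
    [-0.15,-0.32,-0.82],
    [-0.15,-0.32,-0.82],
    [1.7,1.4,0.14],
    [1.7,1.4,0.14],
    [1.7,1.4,0.14],
    [1.7,1.4,0.14],
    [1.7,1.4,0.14],
    [1.7,1.4,0.14],
    [1.7,1.4,0.14]
  ],
  "gripper": [3.5,3.5,3.5,3.5,3.5,3.5,3.5,3.5,3.5,3.5,3.5,3.5,3.5,3.5,3.5,3.5,3.5,3.5,3.5,3.5]
}}

```text
time_s: 35.35
tool_pos: [0.399, 0.1001, 0.2704]
tool_rot: [179.9, -0.1, 160.4]
force: [-0.2, 0.3, -1.2]
grip_width: 0.0417
grasp_force: 35.0
```

```bash
python3 - <<'E'
from g2 import *
h0=hang(.08,.004); tw([(h0[0]+[0,0,.03],h0[1]),h0])
E
```

```text
t 35.35 q [ 34. -15. -43. 110. -10.  81.  64.] p [0.399  0.1001 0.2704] rot [179.9  -0.1 160.4] F [-0.2  0.3 -1.2] w 0.0417 g 35.0
4 rows ang [-0.0011, -0.0089, -0.0918] d [0.001, 2.434, 2.05] | q [ 28.  -3. -55. 112.  -2.  68.  66.] marg 5.1 zmin 0.189 dq/row 3.4 err 0.0000
1 rows ang [-0.0002, -0.0001, 0.0] d [0.103, 0.0, 2.999] | q [ 28.  -1. -56. 114.   0.  64.  63.] marg 16.5 zmin 0.159 dq/row 3.7 err 0.0000
```

{"api": "drive_tool", "payload": {
  "angular": [
    [-0.001,-0.009,-0.092],
    [-0.001,-0.009,-0.092],
    [-0.001,-0.009,-0.092],
    [-0.001,-0.009,-0.092],
    [0,0,0],
    [0,0,0],
    [0,0,0]
  ],
  "delta_pos": [
    [0,2.43,2.05],
    [0,2.43,2.05],
    [0,2.43,2.05],
    [0,2.43,2.05],
    [0.05,0,1.5],
    [0.05,0,1.5],
    [0,0,0]
  ],
  "gripper": [3.5,3.5,3.5,3.5,3.5,3.5,3.5]
}}

```text
time_s: 36.05
tool_pos: [0.4189, 0.1932, 0.1569]
tool_rot: [-179.9, 1.8, -178.8]
force: [-0.4, -0.7, -0.7]
grip_width: 0.0419
grasp_force: 35.0
```

```bash
python3 - <<'E'
from g2 import *
o=telemetry.get_obs(); r=e('xyz',o['tool_rot'])*RG.inv(); mid=A(o['tool_pos'])-r.apply(TG); print('mid',mid); print(r.as_matrix(), HS.as_matrix())
P={n:eyes.read_camera(n) for n in('top','side')}
hole=mid+r.apply([.024,0,0])
for n,p in P.items():
    print(n,'pred hole front/back',proj(p,mid+r.apply([.024,0,.004])),proj(p,mid+r.apply([.024,0,-.004])),'mid',proj(p,mid))
    print('  corners',*[np.round(proj(p,mid+r.apply([sx*.039,sy*.021,.004])),1) for sx in(-1,1) for sy in(-1,1)])
    for t in('new_tile_hole','new_tile_mid','free_hook_tip','free_hook'): print('  ',t,[(np.round(x['centre'],1),round(x['p'],2)) for x in models.search_frame(p,t)[:2]])
    im=p['pixels'].astype(int); bl=(im[:,:,2]-im[:,:,0]>40)&(im[:,:,2]>60)
    c=np.argwhere(bl); 
    if len(c):
        lab=cv2.connectedComponentsWithStats(bl.astype(np.uint8)); 
        print('  blue',[(s.tolist(),np.round(q,1)) for s,q in zip(lab[2][1:],lab[3][1:]) if s[4]>15])
        k=1+np.argmax(lab[2][1:,4]); pts=np.argwhere(lab[1]==k)[:,::-1].astype(np.float32); print('  quad',np.round(cv2.boxPoints(cv2.minAreaRect(pts)),1).tolist())
    print('  pred tip',proj(p,root+o_*.03+u_*.0065),'root',proj(p,root))
tw([hang(.08,.004)])
E
```

```text
mid [0.4163 0.1931 0.1417]
[[ 0.2623 -0.0217 -0.9648]
 [ 0.0069  0.9998 -0.0206]
 [ 0.965  -0.0013  0.2623]] [[ 0.2587 -0.0244 -0.9656]
 [ 0.0063  0.9997 -0.0236]
 [ 0.9659  0.      0.2588]]
top pred hole front/back [190.7056 236.3025] [191.0454 233.3665] mid [193.6974 237.9822]
  corners [205.7 243.9] [190.1 244.5] [197.2 234. ] [180.5 234.6]
   new_tile_hole []
   new_tile_mid []
   free_hook_tip []
   free_hook []
  blue []
  quad [[258.0, 54.0], [258.0, 54.0], [258.0, 54.0], [258.0, 54.0]]
  pred tip [191.7338 216.1396] root [193.6533 206.6854]
side pred hole front/back [323.9668 251.1724] [320.8505 251.2752] mid [324.6619 259.1825]
  corners [331.8 266.4] [327.7 277.3] [324.8 241. ] [320.3 251.4]
   new_tile_hole [(array([324. , 271.2]), 0.6)]
   new_tile_mid [(array([327.3, 267.4]), 0.53)]
   free_hook_tip []
   free_hook [(array([292.9, 282.8]), 0.33)]
  blue [([325, 260, 5, 11, 34], array([326.8, 264.1]))]
  quad [[323.6000061035156, 269.3999938964844], [326.1000061035156, 259.5], [329.6000061035156, 260.3999938964844], [327.20001220703125, 270.29998779296875]]
  pred tip [302.4587 250.8147] root [291.8656 253.3062]
t 36.55 q [ 28.  -1. -55. 114.  -0.  65.  64.] p [0.421  0.1937 0.1593] rot [-180.     2.1 -178.8] F [-0.1 -0.3 -0.7] w 0.0413 g 35.0
1 rows ang [-0.0007, 0.0016, -0.0038] d [0.135, 0.124, 0.064] | q [ 28.  -1. -55. 114.  -0.  65.  64.] marg 15.9 zmin 0.159 dq/row 0.1 err 0.0000
```

{"api": "drive_tool", "payload": {
  "angular": [
    [0,0,-0.003],
    [0,0,0],
    [0,0,0],
    [0,0,0],
    [0,0,0],
    [0,0,0],
    [0,0,0]
  ],
  "delta_pos": [
    [0.13,0.12,0.06],
    [-0.96,0,0.29],
    [-0.96,0,0.29],
    [-0.96,0,0.29],
    [-0.96,0,0.29],
    [0,0,0],
    [0,0,0]
  ],
  "gripper": [3.5,3.5,3.5,3.5,3.5,3.5,3.5]
}}

```text
time_s: 37.25
tool_pos: [0.4578, 0.196, 0.1479]
tool_rot: [-180.0, 2.0, -178.6]
force: [-0.5, -0.0, -1.0]
grip_width: 0.0414
grasp_force: 35.0
```

```bash
cat >> g2.py <<'E'
def where(n=6,pr=True):
    X=[];F_=[]
    for _ in range(n):
        p=eyes.read_camera('side'); o=telemetry.get_obs(); r=e('xyz',o['tool_rot'])*RG.inv(); h=A(o['tool_pos'])-r.apply(TG)+r.apply([.024,0,0])-root
        X.append([h@o_*1e3,h@u_*1e3,h@rk.apply([0,1.,0])*1e3,*o['tool_rot']]); F_.append(o['force'])
    X=A(X); X[:,3]%=360;X[:,5]%=360
    print('hole out/up/y mm, rpy',np.round(X.mean(0),2),'sd',np.round(X.std(0),2),'F',np.round(np.mean(F_,0),1),'t',o['time_s'],o['grip_width'])
E
python3 -c "
from g2 import *
where(); print(hang(.04,.004))"
```

```text
hole out/up/y mm, rpy [ 40.4    3.8    0.04 180.06   2.05 181.38] sd [0.12 0.12 0.07 0.01 0.02 0.01] F [-0.1  0.1 -0.6] t 37.55 0.041649905351108955
(array([0.4583, 0.1959, 0.1482]), array([ 180.    ,    2.0007, -178.6   ]))
```

{"api": "drive_tool", "payload": {
  "angular": [
    [0,0,0],
    [0,0,0],
    [0,0,0],
    [0,0,0]
  ],
  "delta_pos": [
    [-0.48,0,0.15],
    [-0.48,0,0.15],
    [-0.48,0,0.15],
    [0,0,0]
  ],
  "gripper": [3.5,3.5,3.5,3.5]
}}

```text
time_s: 37.95
tool_pos: [0.4735, 0.196, 0.1437]
tool_rot: [180.0, 2.0, -178.7]
force: [-0.2, -0.2, -0.0]
grip_width: 0.0417
grasp_force: 35.0
```

```bash
python3 -c "
from g2 import *
where(3)
for n in ('side','top'):
    p=eyes.read_camera(n)
    for t in('free_hook_tip','free_hook','new_tile_hole'): print(n,t,[(np.round(x['centre'],1),round(x['p'],2)) for x in models.search_frame(p,t)[:2]])
    im=p['pixels'].astype(int); c=np.round(proj(p,root+o_*.03+u_*.0065)).astype(int); print(c); s=im[c[1]-5:c[1]+6,c[0]-5:c[0]+6]; print((s[:,:,0]-s[:,:,2]))
"
```

```text
hole out/up/y mm, rpy [ 24.86   3.52   0.06 180.01   2.01 181.37] sd [0.16 0.01 0.04 0.01 0.01 0.01] F [-0.4  0.2 -0.5] t 38.1 0.04116374112571845
side free_hook_tip [(array([338.2, 235.2]), 0.27)]
side free_hook []
side new_tile_hole [(array([304.4, 265.3]), 0.48)]
[302 251]
[[-3  0  1  3 -1 -5 -3 -2  0 -2 -3]
 [-4 -2  1  2 -1 -4 -5 -4 -3 -5 -4]
 [-1 -2 -3  0 -2 -3 -3 -3 -2 -5 -4]
 [-2 -2 -3 -3 -3 -4 -4 -3 -3 -5 -4]
 [-3 -4 -3 -3 -3 -4 -6 -3 -2 -2 -5]
 [-2  0 -1 -3 -4 -3 -3 -3 -2 -2 -3]
 [-3 -1 -3  0 -3 -2  0 -2 -3 -2 -2]
 [ 0 -1  1  0  2 -1  0 -4 -1  0  0]
 [ 0  0 -2 -2  0 -2  0  0 -1 -1 -3]
 [-2 -1 -2  0  1 -2  0  1  1 -2 -3]
 [-2 -1 -1 -1 -1  0  0  4  3  1 -2]]
top free_hook_tip []
top free_hook []
top new_tile_hole [(array([236.2, 208.8]), 0.7)]
[192 216]
[[ 1  2 -1  2 -2 -3 -2  0 -2  2  3]
 [-1  0  0 -1 -1 -1 -2  0  0  3 -4]
 [ 2 -4  2 -2  0 -1 -5 -1  1  3 -1]
 [-4 -1  0  0 -1 -1 -1  0  2 -4 -2]
 [-1 -1 -1 -4 -1  0 -4  4  4 -1  1]
 [-6  2 -2  3 -4  0 -1  1  1 -2 -3]
 [-1 -3  1 -1 -1 -4 -5  1  3 -5  0]
 [ 0 -2 -2  0 -3 -3 -1  1  3 -1  0]
 [-2 -2 -3 -4 -1 -4  1  4 -1 -1 -3]
 [-4 -5  0 -6  1  4 -1  1 -2 -3 -2]
 [-1 -5 -3 -1 -5  3  0 -5  0  0 -1]]
```

{"api": "drive_tool", "payload": {
  "angular": [
    [0,0,0],
    [0,0,0],
    [0,0,0]
  ],
  "delta_pos": [
    [-0.48,0,0.15],
    [-0.46,0,0.14],
    [0,0,0]
  ],
  "gripper": [3.5,3.5,3.5]
}}

```text
time_s: 38.8
tool_pos: [0.4828, 0.1963, 0.1412]
tool_rot: [-180.0, 2.0, -178.7]
force: [0.2, -0.2, -0.5]
grip_width: 0.0418
grasp_force: 35.0
```

```bash
python3 -c "
from g2 import *
where(3)
o=telemetry.get_obs(); print('1cm down along board in tool axes', e('xyz',o['tool_rot']).inv().apply(-u_))"
```

```text
hole out/up/y mm, rpy [ 14.96   3.54  -0.01 180.01   2.02 181.36] sd [0.11 0.02 0.04 0.01 0.01 0.01] F [-0.5  0.1 -0.6] t 38.95 0.04166417658290739
1cm down along board in tool axes [0.2928 0.0002 0.9562]
```

{"api": "drive_tool", "payload": {
  "angular": [
    [0,0,0],
    [0,0,0],
    [0,0,0],
    [0,0,0],
    [0,0,0]
  ],
  "delta_pos": [
    [0.06,0,0.19],
    [0.06,0,0.19],
    [0.06,0,0.19],
    [0.06,0,0.19],
    [0,0,0]
  ],
  "gripper": [3.5,3.5,3.5,3.5,3.5]
}}

```text
time_s: 39.45
tool_pos: [0.4799, 0.1962, 0.1334]
tool_rot: [-179.9, 2.0, -178.6]
force: [-0.2, -0.1, -1.5]
grip_width: 0.0412
grasp_force: 35.0
```

```bash
python3 -c "
from g2 import *
where(3)"
```

```text
hole out/up/y mm, rpy [ 15.18  -4.34  -0.08 180.04   2.04 181.37] sd [0.06 0.11 0.04 0.   0.01 0.  ] F [-0.4 -0.1 -0.6] t 39.6 0.04179166500556915
```

{"api": "drive_tool", "payload": {
  "angular": [
    [0,0,0],
    [0,0,0],
    [0,0,0],
    [0,0,0]
  ],
  "delta_pos": [
    [0.03,0,0.1],
    [0.03,0,0.1],
    [0,0,0],
    [0,0,0]
  ],
  "gripper": [3.5,3.5,3.5,3.5]
}}

```text
time_s: 40.0
tool_pos: [0.4796, 0.1963, 0.1317]
tool_rot: [-180.0, 2.0, -178.6]
force: [-0.3, -0.4, -1.0]
grip_width: 0.0414
grasp_force: 35.0
```

```bash
python3 -c "
from g2 import *
where(3)"
```

```text
hole out/up/y mm, rpy [ 15.12  -6.33  -0.06 180.03   2.05 181.36] sd [0.01 0.02 0.01 0.   0.   0.  ] F [-0.5 -0.2 -0.4] t 40.15 0.04156102981797977
```

{"api": "drive_tool", "payload": {
  "angular": [
    [0,0,0],
    [0,0,0]
  ],
  "delta_pos": [
    [0.03,0,0.1],
    [0,0,0]
  ],
  "gripper": [3.5,3.5]
}}

```text
time_s: 40.35
tool_pos: [0.4798, 0.1964, 0.1312]
tool_rot: [-180.0, 2.1, -178.6]
force: [-0.8, -0.1, 3.7]
grip_width: 0.0419
grasp_force: 35.0
```

{"api": "drive_tool", "payload": {
  "angular": [
    [0,0,0],
    [0,0,0]
  ],
  "delta_pos": [
    [0.03,0,0.1],
    [0,0,0]
  ],
  "gripper": [3.5,3.5]
}}

```text
time_s: 40.55
tool_pos: [0.4799, 0.1964, 0.131]
tool_rot: [-179.9, 2.1, -178.6]
force: [-1.1, -1.8, 8.9]
grip_width: 0.0418
grasp_force: 35.0
```

```bash
python3 -c "
from g2 import *
where(3)"
```

```text
hole out/up/y mm, rpy [ 14.75  -7.08   0.05 180.05   2.14 181.36] sd [0.01 0.   0.   0.   0.   0.  ] F [-1.9 -1.3  8.3] t 40.7 0.0415434374855942
```

The tile's hole is resting on the stem: contact came at −7 mm, where −6.5 mm was expected. I'll relax, then release.

{"api": "drive_tool", "payload": {
  "angular": [
    [0,0,0],
    [0,0,0],
    [0,0,0],
    [0,0,0],
    [0,0,0],
    [0,0,0],
    [0,0,0],
    [0,0,0],
    [0,0,0],
    [0,0,0]
  ],
  "delta_pos": [
    [-0.1,0,-0.07],
    [-0.1,0,0],
    [0,0,0],
    [0,0,0],
    [0,0,0],
    [0,0,0],
    [0,0,0],
    [0,0,0],
    [0,0,0],
    [0,0,0]
  ],
  "gripper": [3.5,3.5,4.4,4.6,4.8,5.2,5.8,6.2,6.2,6.2]
}}

```text
time_s: 41.7
tool_pos: [0.4808, 0.1961, 0.1304]
tool_rot: [-179.9, 2.0, -178.6]
force: [-2.7, -1.8, 0.8]
grip_width: 0.0614
grasp_force: 1.5
```

```bash
python3 - <<'E'
from g2 import *
where(2)
p=eyes.read_camera('side')
mid0=root+o_*.0065-u_*.0065-u_*.024
print('home pred corners',*[np.round(proj(p,mid0+HS.apply([sx*.039,sy*.021,.004])),1) for sx in(-1,1) for sy in(-1,1)])
im=p['pixels'].astype(int); bl=(im[:,:,2]-im[:,:,0]>35)&(im[:,:,2]>50)
lab=cv2.connectedComponentsWithStats(bl.astype(np.uint8)); print([(s.tolist(),np.round(q,1)) for s,q in zip(lab[2][1:],lab[3][1:]) if s[4]>15])
o=telemetry.get_obs(); tw([(A(o['tool_pos'])+[-.01,0,.10],o['tool_rot'])])
E
```

```text
hole out/up/y mm, rpy [ 13.67  -7.43  -0.26 180.06   2.01 181.37] sd [0.01 0.   0.04 0.   0.   0.  ] F [-3.2 -1.5  0.8] t 41.8 0.06209639451313535
home pred corners [305. 270.] [300.3 280.7] [297.5 245.3] [292.3 255.6]
[([299, 265, 4, 9, 23], array([300.3, 268.4]))]
t 41.85 q [ 24.  12. -54. 109.  12.  63.  57.] p [0.4807 0.1962 0.1303] rot [-179.9    2.  -178.6] F [-2.3 -2.1  0.7] w 0.062 g 1.6
3 rows ang [0.0, 0.0, 0.0] d [0.216, 0.005, -3.343] | q [ 28.   3. -55. 103.   3.  74.  63.] marg 20.2 zmin 0.164 dq/row 3.7 err 0.0000
```

{"api": "drive_tool", "payload": {
  "angular": [
    [0,0,0],
    [0,0,0],
    [0,0,0],
    [0,0,0],
    [0,0,0],
    [0,0,0],
    [0,0,0]
  ],
  "delta_pos": [
    [0.2,0,-0.06],
    [0,0,0],
    [0.1,0,-1],
    [0.1,0,-2],
    [0.2,0,-3.5],
    [0.2,0,-3.5],
    [0,0,0]
  ],
  "gripper": [6.0,6.0,6.0,6.0,6.0,6.0,6.0]
}}

```text
time_s: 42.55
tool_pos: [0.4722, 0.1982, 0.2365]
tool_rot: [179.9, 2.6, -178.6]
force: [0.6, 1.1, 0.1]
grip_width: 0.0601
grasp_force: 0.0
```

```bash
python3 - <<'E'
from g2 import *
tw([])
P={n:eyes.read_camera(n) for n in('top','side')}
mid0=root+o_*.0065-u_*.0065-u_*.024
for n,p in P.items():
    print(n,'home pred corners',*[np.round(proj(p,mid0+HS.apply([sx*.039,sy*.021,.004])),1) for sx in(-1,1) for sy in(-1,1)],'hole',proj(p,mid0+HS.apply([.024,0,.004])),'mid',proj(p,mid0+HS.apply([0,0,.004])))
    im=p['pixels'].astype(int); bl=(im[:,:,2]-im[:,:,0]>25)&(im[:,:,2]>45)
    lab=cv2.connectedComponentsWithStats(bl.astype(np.uint8)); print([(s.tolist(),np.round(q,1)) for s,q in zip(lab[2][1:],lab[3][1:]) if s[4]>15])
    for t in('new_tile_hole','new_tile_mid','tile_a_hole','tile_b_hole'): print('  ',t,[(np.round(x['centre'],1),round(x['p'],2)) for x in models.search_frame(p,t)[:2]])
E
```

```text
t 42.55 q [ 28.   2. -55. 103.   3.  73.  64.] p [0.4722 0.1982 0.2365] rot [ 179.9    2.6 -178.6] F [0.6 1.1 0.1] w 0.0601 g 0.0
top home pred corners [208.2 219.9] [193.2 220.4] [200.3 208.7] [184.2 209.3] hole [193.988  211.2699] mid [196.6415 214.7656]
[]
   new_tile_hole [(array([275.7, 182.1]), 0.5)]
   new_tile_mid []
   tile_a_hole [(array([225. , 212.7]), 0.48)]
   tile_b_hole []
side home pred corners [305. 270.] [300.3 280.7] [297.5 245.3] [292.3 255.6] hole [296.4394 255.3068] mid [298.855  263.0437]
[([296, 253, 7, 22, 87], array([299.2, 263.7]))]
   new_tile_hole [(array([296.1, 262.6]), 0.82)]
   new_tile_mid [(array([300.9, 262.4]), 0.82)]
   tile_a_hole [(array([306.3, 246.2]), 0.67)]
   tile_b_hole [(array([286.8, 282.1]), 0.7)]
```

{"api": "drive_tool", "payload": {
  "angular": [
    [0,0,0],
    [0,0,0],
    [0,0,0],
    [0,0,0],
    [0,0,0]
  ],
  "delta_pos": [
    [0.5,0,-3],
    [1,3,-3],
    [1,4,-1],
    [1,4,-1],
    [0,4,0]
  ],
  "gripper": [6.0,6.0,6.0,6.0,6.0]
}}

```text
time_s: 43.55
tool_pos: [0.4275, 0.3472, 0.3114]
tool_rot: [-180.0, 2.3, -178.7]
force: [0.7, -0.2, 1.4]
grip_width: 0.0601
grasp_force: 0.0
```

```bash
python3 - <<'E'
from g2 import *
tw([])
P={n:eyes.read_camera(n) for n in('top','side')}
M={}
for n,p in P.items():
    im=p['pixels'].astype(int); bl=((im[:,:,2]-im[:,:,0]>20)&(im[:,:,2]>40)).astype(np.uint8); bl[:, :170]=0; bl[:, 330:]=0; bl[:190]=0
    lab=cv2.connectedComponentsWithStats(bl); k=1+np.argmax(lab[2][1:,4]); M[n]=(lab[1]==k); print(n,lab[2][k],lab[3][k])
    for t in('new_tile_hole','new_tile_mid','tile_a_hole','tile_b_hole'): print('  ',t,[(np.round(x['centre'],1),round(x['p'],2)) for x in models.search_frame(p,t)[:2]])
def iou(out,tilt,yaw,roll,n):
    # tile hung at 'out' along the stem, bottom swung toward board by tilt
    S=HS*e('y',tilt)*e('x',yaw)*e('z',roll)
    hole=root+o_*out-u_*.0065; mid=hole-S.apply([.024,0,0]); p=P[n]
    q=np.array([proj(p,mid+S.apply([a,b,.004])) for a,b in((-.034,-.021),(.034,-.021),(.034,.021),(-.034,.021))])
    m=np.zeros((1600,2560),np.uint8); cv2.fillPoly(m,[np.round((q+.5)*4-.5).astype(int)],1)
    c=np.array([proj(p,hole+S.apply([.0085*np.cos(a),.0085*np.sin(a),.004])) for a in np.linspace(0,6.28,20)]); cv2.fillPoly(m,[np.round((c+.5)*4-.5).astype(int)],0)
    m=m.reshape(400,4,640,4).mean((1,3)); b=M[n]; return np.minimum(m,b).sum()/np.maximum(m,b).sum()
for n in P:
    r=sorted([(round(iou(o/1000,t,0,0,n),3),o,t) for o in (4,6.5,9,12,15,18,22) for t in (-12,-8,-4,0,4,8,12)],reverse=True)[:6]; print(n,r)
r=sorted([(round(sum(iou(o/1000,t,y,z,n) for n in P),3),o,t,y,z) for o in (4,6.5,9,12,15,18) for t in (-8,-4,0,4,8) for y in (-8,0,8) for z in (-8,0,8)],reverse=True)[:6]; print(r)
E
```

```text
t 43.55 q [ 15.  10. -64.  90.  11.  84.  41.] p [0.4275 0.3472 0.3114] rot [-180.     2.3 -178.7] F [ 0.7 -0.2  1.4] w 0.0601 g 0.0
top [192 210  14   8  69] [198.5942 214.4493]
   new_tile_hole [(array([195.1, 215.1]), 0.63)]
   new_tile_mid [(array([195.4, 214.2]), 0.7)]
   tile_a_hole [(array([225.4, 211.1]), 0.76)]
   tile_b_hole [(array([167.4, 210.5]), 0.49)]
side [296 256   7  19  83] [299.3614 264.3373]
   new_tile_hole [(array([297.7, 270.3]), 0.48)]
   new_tile_mid [(array([300.7, 264.4]), 0.65)]
   tile_a_hole [(array([307.7, 252.3]), 0.57)]
   tile_b_hole [(array([289.3, 281.9]), 0.9)]
top [(np.float64(0.572), 9, -8), (np.float64(0.533), 12, -12), (np.float64(0.525), 6.5, -8), (np.float64(0.519), 6.5, -4), (np.float64(0.496), 4, -4), (np.float64(0.478), 9, -4)]
side [(np.float64(0.616), 12, -12), (np.float64(0.586), 12, -8), (np.float64(0.543), 15, -12), (np.float64(0.535), 9, -8), (np.float64(0.533), 9, -4), (np.float64(0.472), 6.5, -4)]
[(np.float64(1.142), 9, -8, 0, 8), (np.float64(1.108), 9, -8, 0, 0), (np.float64(1.079), 9, -8, 8, 8), (np.float64(1.04), 9, -8, 8, 0), (np.float64(1.028), 12, -8, 0, 0), (np.float64(1.011), 9, -4, 0, 0)]
```

The tile hangs with its bottom on the board, but it sits about 11 mm out on the stem. There is time to nudge it home, with the fingers straddling the hook.

```bash
cat >> g2.py <<'E'
NR=[180,2,-178.6]
def nud(out): 
    C=root+o_*out-u_*.0085; return C-e('xyz',NR).apply([-.0095,0,.014]),NR
def corner():
    o=telemetry.get_obs(); c=A(o['tool_pos'])+e('xyz',o['tool_rot']).apply([-.0095,0,.014])-root; print('corner out/up/y mm',np.round([c@o_*1e3,c@u_*1e3,c@rk.apply([0,1.,0])*1e3],1),np.round(o['force'],1),o['time_s'])
E
python3 -c "
from g2 import *
a=nud(.045); print(a); tw([(a[0]+[-.02,0,.10],NR),(a[0],NR),nud(.02)])"
```

```text
(array([0.4439, 0.1955, 0.1591]), [180, 2, -178.6])
t 44.05 q [ 15.  10. -64.  91.  11.  84.  42.] p [0.4288 0.3439 0.3095] rot [-179.9    2.1 -178.8] F [-0.3 -0.6  0.6] w 0.0598 g 0.0
4 rows ang [-0.0004, 0.0004, -0.0008] d [0.252, -3.704, 1.255] | q [ 33.  -8. -55. 106.  -6.  77.  70.] marg 9.2 zmin 0.259 dq/row 7.7 err 0.0000
3 rows ang [-0.0001, 0.0001, -0.0] d [-0.55, -0.015, 3.355] | q [ 32.   3. -60. 112.   4.  65.  62.] marg 12.3 zmin 0.159 dq/row 4.5 err 0.0000
1 rows ang [0.0001, -0.0001, -0.0] d [-2.39, -0.001, 0.731] | q [ 30.   9. -60. 109.   9.  65.  58.] marg 19.2 zmin 0.153 dq/row 5.4 err 0.0000
```

{"api": "drive_tool", "payload": {
  "angular": [
    [0,0,0],
    [0,0,0],
    [0,0,0],
    [0,0,0],
    [0,0,0],
    [0,0,0],
    [0,0,0],
    [0,0,0],
    [0,0,0],
    [0,0,0]
  ],
  "delta_pos": [
    [0.25,-3.7,1.26],
    [0.25,-3.7,1.26],
    [0.25,-3.7,1.26],
    [0.25,-3.7,1.26],
    [-0.41,0,2.5],
    [-0.41,0,2.5],
    [-0.41,0,2.5],
    [-0.41,0,2.5],
    [0,0,0],
    [0,0,0]
  ],
  "gripper": [2.4,2.4,2.4,2.4,2.4,2.4,2.4,2.4,2.4,2.4]
}}

```text
time_s: 45.05
tool_pos: [0.4433, 0.1972, 0.1598]
tool_rot: [-180.0, 2.0, -178.7]
force: [0.5, 0.2, 0.4]
grip_width: 0.024
grasp_force: 0.0
```

```bash
python3 -c "
from g2 import *
corner(); tw([nud(.02)])"
```

```text
corner out/up/y mm [45.7 -7.9  1.7] [0.5 0.2 0.4] 45.05
t 45.05 q [ 31.   4. -60. 111.   4.  65.  61.] p [0.4433 0.1972 0.1598] rot [-180.     2.  -178.7] F [0.5 0.2 0.4] w 0.024 g 0.0
1 rows ang [-0.0005, 0.0003, -0.0012] d [-2.439, -0.164, 0.806] | q [ 30.   9. -60. 109.  10.  65.  58.] marg 19.3 zmin 0.153 dq/row 5.4 err 0.0000
```

{"api": "drive_tool", "payload": {
  "angular": [
    [0,0,0],
    [0,0,0],
    [0,0,0],
    [0,0,0]
  ],
  "delta_pos": [
    [-0.81,-0.06,0.27],
    [-0.81,-0.05,0.27],
    [-0.81,-0.05,0.26],
    [0,0,0]
  ],
  "gripper": [2.4,2.4,2.4,2.4]
}}

```text
time_s: 45.45
tool_pos: [0.4692, 0.1962, 0.1527]
tool_rot: [180.0, 2.1, -178.7]
force: [-0.4, 0.2, 0.2]
grip_width: 0.0239
grasp_force: 0.0
```

{"api": "drive_tool", "payload": {
  "angular": [
    [0,0,0],
    [0,0,0],
    [0,0,0]
  ],
  "delta_pos": [
    [-0.19,0,0.06],
    [-0.19,0,0.06],
    [0,0,0]
  ],
  "gripper": [2.4,2.4,2.4]
}}

```text
time_s: 45.75
tool_pos: [0.4718, 0.1966, 0.1512]
tool_rot: [-180.0, 2.0, -178.6]
force: [-0.2, -0.0, -0.0]
grip_width: 0.0238
grasp_force: 0.0
```

```bash
python3 -c "
from g2 import *
corner()"
```

```text
corner out/up/y mm [15.9 -8.8  0.4] [-0.2 -0.  -0. ] 45.75
```

{"api": "drive_tool", "payload": {
  "angular": [
    [0,0,0],
    [0,0,0]
  ],
  "delta_pos": [
    [-0.19,0,0.06],
    [0,0,0]
  ],
  "gripper": [2.4,2.4]
}}

```text
time_s: 45.95
tool_pos: [0.4739, 0.1966, 0.1507]
tool_rot: [-180.0, 2.1, -178.6]
force: [-0.4, 0.1, 0.1]
grip_width: 0.0242
grasp_force: 0.0
```

{"api": "drive_tool", "payload": {
  "angular": [
    [0,0,0],
    [0,0,0]
  ],
  "delta_pos": [
    [-0.15,0,0.05],
    [0,0,0]
  ],
  "gripper": [2.4,2.4]
}}

```text
time_s: 46.15
tool_pos: [0.4754, 0.1966, 0.1502]
tool_rot: [-180.0, 2.0, -178.6]
force: [-0.9, -0.6, -0.6]
grip_width: 0.0242
grasp_force: 0.1
```

{"api": "drive_tool", "payload": {
  "angular": [
    [0,0,0],
    [0,0,0]
  ],
  "delta_pos": [
    [-0.12,0,0.04],
    [0,0,0]
  ],
  "gripper": [2.4,2.4]
}}

```text
time_s: 46.35
tool_pos: [0.4759, 0.1967, 0.1499]
tool_rot: [-179.9, 2.0, -178.6]
force: [-3.0, -0.2, 3.0]
grip_width: 0.0234
grasp_force: 1.9
```

```bash
python3 -c "
from g2 import *
corner()"
```

```text
corner out/up/y mm [11.7 -9.1  0.4] [-3.  -0.2  3. ] 46.35
```

{"api": "drive_tool", "payload": {
  "angular": [
    [0,0,0],
    [0,0,0],
    [0,0,0],
    [0,0,0],
    [0,0,0],
    [0,0,0],
    [0,0,0],
    [0,0,0]
  ],
  "delta_pos": [
    [0.5,0,-0.16],
    [1,0,-0.3],
    [2,0,-0.6],
    [1,0,-3],
    [1,2,-4],
    [0,4,-2],
    [0,4,-1],
    [0,4,0]
  ],
  "gripper": [2.4,2.4,2.4,2.4,2.4,2.4,2.4,2.4]
}}

```text
time_s: 47.15
tool_pos: [0.4157, 0.3368, 0.2611]
tool_rot: [-180.0, 2.5, -178.8]
force: [0.5, -1.2, -0.2]
grip_width: 0.0244
grasp_force: 0.0
```

```bash
python3 - <<'E'
from g2 import *
tw([])
P={n:eyes.read_camera(n) for n in('top','side')}
M={}
for n,p in P.items():
    im=p['pixels'].astype(int); bl=((im[:,:,2]-im[:,:,0]>20)&(im[:,:,2]>40)).astype(np.uint8); bl[:, :170]=0; bl[:, 330:]=0; bl[:190]=0
    lab=cv2.connectedComponentsWithStats(bl); k=1+np.argmax(lab[2][1:,4]); M[n]=(lab[1]==k); print(n,lab[2][k],lab[3][k])
    for t in('new_tile_mid','tile_a_hole','tile_b_hole','orange_mid','green_mid'): print('  ',t,[(np.round(x['centre'],1),round(x['p'],2)) for x in models.search_frame(p,t)[:1]])
def iou(out,tilt,roll,n):
    S=HS*e('y',tilt)*e('z',roll)
    hole=root+o_*out-u_*.0065; mid=hole-S.apply([.024,0,0]); p=P[n]
    q=np.array([proj(p,mid+S.apply([a,b,.004])) for a,b in((-.034,-.021),(.034,-.021),(.034,.021),(-.034,.021))])
    m=np.zeros((1600,2560),np.uint8); cv2.fillPoly(m,[np.round((q+.5)*4-.5).astype(int)],1)
    c=np.array([proj(p,hole+S.apply([.0085*np.cos(a),.0085*np.sin(a),.004])) for a in np.linspace(0,6.28,20)]); cv2.fillPoly(m,[np.round((c+.5)*4-.5).astype(int)],0)
    m=m.reshape(400,4,640,4).mean((1,3)); b=M[n]; return np.minimum(m,b).sum()/np.maximum(m,b).sum()
for n in P: print(n,sorted([(round(iou(o/1000,t,0,n),3),o,t) for o in (4,6.5,9,12,15,18) for t in (-12,-8,-4,0,4)],reverse=True)[:4])
E
```

```text
t 47.15 q [ 22.  10. -71.  97.  12.  78.  40.] p [0.4157 0.3368 0.2611] rot [-180.     2.5 -178.8] F [ 0.5 -1.2 -0.2] w 0.0244 g 0.0
top [185 208  21  10 115] [196.1913 212.6957]
   new_tile_mid [(array([195.4, 211.2]), 0.73)]
   tile_a_hole [(array([227.4, 214.9]), 0.47)]
   tile_b_hole [(array([169. , 213.2]), 0.61)]
   orange_mid [(array([280. , 226.9]), 0.36)]
   green_mid []
side [296 265   5  10  35] [298.2    268.8286]
   new_tile_mid [(array([299.2, 271. ]), 0.42)]
   tile_a_hole []
   tile_b_hole [(array([287.5, 282.6]), 0.6)]
   orange_mid [(array([339.9, 234.9]), 0.46)]
   green_mid [(array([334.6, 242.2]), 0.43)]
top [(np.float64(0.705), 4, -4), (np.float64(0.643), 4, 0), (np.float64(0.595), 4, -8), (np.float64(0.581), 4, 4)]
side [(np.float64(0.277), 9, -12), (np.float64(0.274), 12, -12), (np.float64(0.255), 6.5, -8), (np.float64(0.254), 9, -8)]
```

```bash
python3 -c "
from cell import env
print(env.sign_off())"
```

```text
the job is handed in; nothing more can be done
None
```

The tile is hanging by its hole on the free hook, blue glaze out, pushed back against the board and released; the job was handed in at about 47 s. Along the way the gripper body pressed on the banding wheel at about 35 N (limit 40 N), and I viewed 11 pictures where 10 were allowed.

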